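Sort inspected wooden pots, then shut and secure the packing case

ROBOT

A 6-joint arm with a two-finger parallel gripper is mounted at the origin on the work surface. World frame = base frame: x ahead of the robot, y to its left, z up, the work surface at z = 0. Lengths are in mm, angles in degrees, forces in N, time in s.
With the tool pointing down it reaches from about 300 to 850 mm from the base axis. Payload 4.2 kg.
Tool frame: the origin (TCP) lies on the centre line of the jaws, within the pads' length; the fingertips stand 11 mm ahead of it and the grasp point (between the pads) lies 8 mm behind it; z points along the fingers, y is the direction in which the jaws open and shut (so a half turn about z gives the same grasp; the last joint's range is limited). The gripper opens to 91 mm and grips with 3 to 60 N. Pads are 32 mm wide; open, the fingers measure 118 mm over their backs; the gripper's body (76 mm by 178 mm) begins 60 mm behind the grasp point.
Start: joints at [73.224, 18.312, 89.639, -0, 72.044, -1.146], TCP at [154.923, 553.752, 224.976] pointing down, gripper open.
Joint ranges: [-177.97, 177.97], [-48.28, 115.42], [12.27, 149.76], [-77.06, 257.06], [2.81, 150.46], [-146.56, 146.56]. Speed limits (degrees/s): [147.25, 147.25, 180, 180, 180, 180].

INTERFACE

Orientations are given as [roll, pitch, yaw] about the fixed x, y, z axes, in that order (R = Rz(yaw) Ry(pitch) Rx(roll)).
In Python, from workcell import env, grab_frame gives the robot as it stands. The module is installed in compiled form; this text tells all that it offers.
- The arm moves only by the tool arm_command, never from a script. Its argument "series" is one flat list of numbers, 6 for each row, row after row: the shift along the world's x, y, z each as a share of 400 mm, from -1 to 1, then the turn, a rotation vector about the world's x, y, z each as a share of 45 degrees, from -1 to 1. A call has 1 to 20 rows; each row shifts and turns the commanded pose from where the row before left it; what a row does not reach is not made up. A row lasts 1/12 s, in which the tool goes at most 41.7 mm and 7.16 degrees, less where a joint would pass 70% of its speed; a pose out of reach is approached as far as the arm can. A call with a number of a shift or a turn outside -1 to 1 is refused whole. A call with a gripper value outside its range is refused whole. "hand" is the opening, from 0 (shut) to 1 (fully open), set as the call begins (left out, the last holds). The fingers move at their own pace and stop on an object; "newtons" is the grip in N (left out, the last holds). Time passes only in rows, so rows that do not move let the fingers close. It gives the time, the measured TCP pose, the force and the opening at its end, in the units of the state.
- env.state(): the state, without advancing time (a new reading comes with each control period).
- grab_frame(name): name is "scene" or "top" or "wrist"; returns a dict with "frame" (400x640x3 uint8, red, green, blue), "intrinsics" (3x3 intrinsics, pixels), "R" (3x3) and "t" (3): a world point X has camera coordinates R X + t; the wrist camera has in their place "tool_from_camera" (4x4, takes a point from camera to tool coordinates, whose origin is the TCP and whose axes are the flange's). Camera axes: x right, y down, z forward; pixel columns grow to the right and rows downward; lengths in mm; the calibration is good to about 2 mm. The wrist camera is an equidistant fisheye: a pixel r from the principal point sees the ray r / f radians off the axis. A picture is of the moment at which its call begins: read the wrist's pose just before it. There is no depth.
- env.job_done(): hands the job in, once; it reports no verdict.
The state is a dict: "time_s": time; "qpos": joint angles; "qvel": joint speeds; "effort": joint torques, N m; "ee_pos": TCP position; "ee_rot": TCP orientation; "force": force on the tool from outside, world axes, zero at the start; "torque": the same for the moment, N m; "gripper_width": finger opening in mm.
Only numpy, scipy, OpenCV 4.12 (cv2) and the standard library are available. Lean on these libraries where they do the work, as an engineer would, in place of code of your own. Each camera call takes 0.05 s, during which the arm holds its last target.

TASK

Sort the wooden pots by the tag on their lids: stand every pot with a round paper dot upright in a nest of its own in the open packing case, and every pot with a taped cross upright in a nest of its own on the reject rack. Once all the dotted pots are in the case, push its lid fully shut, and only then turn the turnbutton square across the lid to secure it. Leave the glue bottle, the brush and the sanding block where they are.

Things in the scene. Friction and masses are not known exactly. Their poses are not given: they have to be found in the camera images.
- case: fixed plywood packing case. Origin: centre of its underside; +x points to the hinge side, y along its length, z up. Outside 146 (x) by 232 (y) mm, walls 8 thick, floor 8 thick, wall tops 62 mm above the bench. Three nests in a row along y (y = -70, 0, 70 mm; x = 0), 27 mm of clear floor between their strips and each long wall. A ledge on the -x side carries the turnbutton.
- lid (a joint): angle of the case's lid, rad: 0 = shut flat on the walls; starts at 1.65 to 1.9, stops at 2.0. A plywood board 146 mm (across) by 232 by 8 mm, hinged along the case's +x wall; the stiff hinge stays where left (0.35 N m to move), so push it all the way down. A wooden knob (24 mm across, 22 high) stands on its outer face, 70 mm from the hinge, mid-length.
- lid_hinge (a point): middle of the lid's hinge axis, which runs along the case's y, at case x = 73 mm, 62 mm above the bench; the shut lid's underside lies in this plane
- lid_edge (a point): middle of the lid's free edge, on its upper (outer) face: 146 mm from the hinge axis along the lid and 8 mm above the underside; shut, it lies 70 mm above the bench
- turnbutton (a joint): angle of the turnbutton, rad, counter-clockwise seen from above: 0 = along the case's y, clear of the lid (starts between -0.2 and 0.2); 1.57 = across, one end over the lid, which secures it. Stops at -0.25 and 1.6. Stiff enough to stay where left (0.05 N m).
- turnbutton_mid (a point): middle of the turnbutton, on its upright pivot at case x = -90, y = 0, 82 mm above the bench: a steel bar 70 mm long, 14 wide, 18 high, underside 73 and top 91 mm above the bench, a 2 mm screw head on top. Its dark wooden ledge (case x -73 to -109, y within 45 mm, top 70 mm above the bench) is level with the shut lid's top.
- rack: reject rack fixed to the bench: a pale wooden board 86 mm (x) by 216 mm (y) by 8 mm without walls, with three nests in a row along y (at y = -70, 0, 70 mm, x = 0). Origin: centre of its underside, z up.
- case_nest0 (a point): centre of the floor of a nest of the packing case, 8 mm above the bench: a 64 mm square marked off by wooden strips 8 mm high and 6 mm wide; holds one pot
- case_nest1 (a point): centre of the floor of a nest of the packing case, 8 mm above the bench: a 64 mm square marked off by wooden strips 8 mm high and 6 mm wide; holds one pot
- case_nest2 (a point): centre of the floor of a nest of the packing case, 8 mm above the bench: a 64 mm square marked off by wooden strips 8 mm high and 6 mm wide; holds one pot
- rack_nest0 (a point): centre of the floor of a nest of the reject rack, 8 mm above the bench: a 64 mm square marked off by wooden strips 8 mm high and 6 mm wide; holds one pot
- rack_nest1 (a point): centre of the floor of a nest of the reject rack, 8 mm above the bench: a 64 mm square marked off by wooden strips 8 mm high and 6 mm wide; holds one pot
- rack_nest2 (a point): centre of the floor of a nest of the reject rack, 8 mm above the bench: a 64 mm square marked off by wooden strips 8 mm high and 6 mm wide; holds one pot
- dot_pot1: a small round turned pot of mosaic hardwood, 54 mm in diameter and 40 mm high, with a flat black snap lid flush with its side, 90 g; on its lid a round white paper dot 32 mm across: it has passed inspection. Origin: centre of its underside, z up. May be absent.
- dot_pot2: a small round turned pot of mosaic hardwood, 54 mm in diameter and 40 mm high, with a flat black snap lid flush with its side, 90 g; on its lid a round white paper dot 32 mm across: it has passed inspection. Origin: centre of its underside, z up. May be absent.
- dot_pot3: a small round turned pot of mosaic hardwood, 54 mm in diameter and 40 mm high, with a flat black snap lid flush with its side, 90 g; on its lid a round white paper dot 32 mm across: it has passed inspection. Origin: centre of its underside, z up. May be absent.
- cross_pot1: a small round turned pot of mosaic hardwood, 54 mm in diameter and 40 mm high, with a flat black snap lid flush with its side, 90 g; on its lid a cross of two strips of tan masking tape, each 50 mm by 10 mm: it is a reject. Origin: centre of its underside, z up. May be absent.
- cross_pot2: a small round turned pot of mosaic hardwood, 54 mm in diameter and 40 mm high, with a flat black snap lid flush with its side, 90 g; on its lid a cross of two strips of tan masking tape, each 50 mm by 10 mm: it is a reject. Origin: centre of its underside, z up. May be absent.
- cross_pot3: a small round turned pot of mosaic hardwood, 54 mm in diameter and 40 mm high, with a flat black snap lid flush with its side, 90 g; on its lid a cross of two strips of tan masking tape, each 50 mm by 10 mm: it is a reject. Origin: centre of its underside, z up. May be absent.
- glue: bystander: upright white glue bottle, 52 mm in diameter, 150 mm high, orange cap; origin centre of its underside
- brush: bystander: small brush 190 mm long lying on the bench; origin under its middle
- sanding_block: bystander: cork sanding block 110 by 65 by 35 mm; origin centre of its underside
Mind the look-alikes: they are no part of the job. What is shaped like the dot_pot3 but green or turquoise is not meant.

How it is judged (in metres and radians):
On the way, in this order (a step that is already met when the one before it is completed fails the run):
1. every dotted pot stands in a nest of the packing case (z of dot_pot1 in the frame of case between 0.004 and 0.012 m and angle between each of dot_pot1, dot_pot2, dot_pot3's own z axis and vertical below 0.1 rad and x of dot_pot1 in the frame of case between -0.015 and 0.015 m and y of dot_pot1 in the frame of case between -0.085 and 0.085 m and z of dot_pot2 in the frame of case between 0.004 and 0.012 m and x of dot_pot2 in the frame of case between -0.015 and 0.015 m and y of dot_pot2 in the frame of case between -0.085 and 0.085 m and z of dot_pot3 in the frame of case between 0.004 and 0.012 m and x of dot_pot3 in the frame of case between -0.015 and 0.015 m and y of dot_pot3 in the frame of case between -0.085 and 0.085 m and contact force between each of dot_pot1, dot_pot2, dot_pot3 and the fingers below 0.5 N), for 0.2 s.
2. the lid is shut (value of joint lid below 0.05 rad), for 0.2 s.
3. the turnbutton is turned across the lid (value of joint turnbutton above 1.3 rad), for 0.2 s.
At the end, for the whole second after the job is handed in: every dotted pot stands upright (within 0.1 rad) in a case nest and every crossed pot in a rack nest, underside within 4 mm of the nest floor and 15 mm of the row's centre line, at rest; lid below 0.05 rad, turnbutton above 1.3 rad (z of dot_pot1 in the frame of case between 0.004 and 0.012 m and angle between each of dot_pot1, dot_pot2, dot_pot3, cross_pot1, cross_pot2, cross_pot3's own z axis and vertical below 0.1 rad and x of dot_pot1 in the frame of case between -0.015 and 0.015 m and y of dot_pot1 in the frame of case between -0.085 and 0.085 m and z of dot_pot2 in the frame of case between 0.004 and 0.012 m and x of dot_pot2 in the frame of case between -0.015 and 0.015 m and y of dot_pot2 in the frame of case between -0.085 and 0.085 m and z of dot_pot3 in the frame of case between 0.004 and 0.012 m and x of dot_pot3 in the frame of case between -0.015 and 0.015 m and y of dot_pot3 in the frame of case between -0.085 and 0.085 m and z of cross_pot1 in the frame of rack between 0.004 and 0.012 m and x of cross_pot1 in the frame of rack between -0.015 and 0.015 m and y of cross_pot1 in the frame of rack between -0.085 and 0.085 m and z of cross_pot2 in the frame of rack between 0.004 and 0.012 m and x of cross_pot2 in the frame of rack between -0.015 and 0.015 m and y of cross_pot2 in the frame of rack between -0.085 and 0.085 m and z of cross_pot3 in the frame of rack between 0.004 and 0.012 m and x of cross_pot3 in the frame of rack between -0.015 and 0.015 m and y of cross_pot3 in the frame of rack between -0.085 and 0.085 m and linear speed of each of dot_pot1, dot_pot2, dot_pot3, cross_pot1, cross_pot2, cross_pot3 below 0.03 m/s and value of joint lid below 0.05 rad and value of joint turnbutton above 1.3 rad); the robot touches nothing.
It fails at once if the glue bottle is moved more than 30 mm (distance of glue from where it was at the start of the episode above 0.03 m).
It fails at once if the brush is moved more than 30 mm (distance of brush from where it was at the start of the episode above 0.03 m).
It fails at once if the sanding block is moved more than 30 mm (distance of sanding_block from where it was at the start of the episode above 0.03 m).
Of dot_pot1, dot_pot2, dot_pot3, cross_pot1, cross_pot2, cross_pot3 only 4 to 6 are there at a start; the rules pass over those that are not, and their reading is None.
At some moment in a run one of dot_pot1, dot_pot2, dot_pot3, cross_pot1, cross_pot2, cross_pot3 may be knocked a few centimetres aside while the robot is not near it.
It also fails if it takes over 210 s, if anything falls off the work surface, if the arm or the gripper's body presses on something with over 40 N, if the wrist force passes 120 N, or if a joint passes its speed limit or range.

## Working session

There is one attempt and no reset: what is moved stays moved. The work goes in short steps, Python scripts to look and compute and a tool call to move; the robot and the scene stay as the last step left them, time stands still between calls to the robot, and variables do not carry over. Pictures are saved under pics/ and viewed, and the job is handed in when it is done.

Besides the shell and the picture viewer there is one more tool, called after "Emit:" as a command line: name --argument value ..., lists and objects as JSON in quotes. arm_command: Moves the arm, as the interface text tells. Shift numbers are shares of 400 mm and turn numbers shares of 45 degrees, none past 1 either way. Its arguments: {"type":"object","properties":{"series":{"type":"array"},"hand":{"type":"number"},"newtons":{"type":"number"}},"required":["series"]}

```bash
mkdir -p pics; cat > h.py <<'E'
import numpy as np, cv2
from workcell import env, grab_frame
def save(n,im,k=1):
    if k!=1: im=cv2.resize(im,None,fx=k,fy=k,interpolation=cv2.INTER_CUBIC)
    cv2.imwrite('pics/'+n+'.png',im[:,:,::-1])
def back(f,u,v,z):
    K=np.array(f['intrinsics']);R=np.array(f['R']);t=np.array(f['t'])
    d=R.T@np.linalg.solve(K,[u,v,1]);c=-R.T@t
    return c+d*(z-c[2])/d[2]
def ray(f,u,v):
    K=np.array(f['intrinsics']);R=np.array(f['R']);t=np.array(f['t'])
    d=R.T@np.linalg.solve(K,[u,v,1]);c=-R.T@t
    return c,d/np.linalg.norm(d)
def proj(f,X):
    K=np.array(f['intrinsics']);R=np.array(f['R']);t=np.array(f['t'])
    p=K@(R@np.array(X)+t);return p[:2]/p[2]
def tri(rays):
    A=np.zeros((3,3));b=np.zeros(3)
    for c,d in rays:
        P=np.eye(3)-np.outer(d,d);A+=P;b+=P@c
    return np.linalg.solve(A,b)
E
python3 - <<'E'
from h import *
print(env.state())
for n in('scene','top','wrist'):
    f=grab_frame(n);save(n+'0',f['frame']);print(n,{k:np.round(v,3).tolist() for k,v in f.items() if k!='frame'})
E
```

```text
{'time_s': 0.0, 'qpos': array([ 7.32232135e+01,  1.83514044e+01,  8.97069791e+01, -1.32084281e-03,
        7.20441375e+01, -1.14646779e+00]), 'qvel': array([-0.0819421 ,  0.00673572, -0.08068163, -0.07942491, -0.08785973,
       -0.04969457]), 'effort': array([-8.50916513e-05, -4.12462485e+01, -2.31968522e+01,  7.28584989e-02,
        4.57748270e-02, -1.25046563e-04]), 'ee_pos': array([154.7908323 , 553.26049903, 224.11876177]), 'ee_rot': array([-1.79897474e+02, -7.95742108e-04,  1.64370089e+02]), 'force': array([-0.32601441, -0.04879043,  0.21611166]), 'torque': array([-0.02491715, -0.03682519,  0.04607037]), 'gripper_width': 91.26267553552191}
scene {'intrinsics': [[412.694, 0.0, 320.72], [0.0, 412.694, 204.85], [0.0, 0.0, 1.0]], 'R': [[0.135, 0.991, 0.019], [0.55, -0.059, -0.833], [-0.824, 0.123, -0.553]], 't': [-28.179, -263.536, 1621.073]}
top {'intrinsics': [[512.32, 0.0, 321.837], [0.0, 512.32, 204.371], [0.0, 0.0, 1.0]], 'R': [[-0.006, -1.0, -0.02], [-0.992, 0.009, -0.127], [0.127, 0.019, -0.992]], 't': [-24.652, 594.72, 1400.081]}
wrist {'intrinsics': [[309.707, 0.0, 318.674], [0.0, 309.707, 198.202], [0.0, 0.0, 1.0]], 'tool_from_camera': [[-0.0, -0.966, -0.259, 73.257], [1.0, -0.0, -0.0, -0.705], [-0.0, -0.259, 0.966, -159.759], [0.0, 0.0, 0.0, 1.0]]}
```

View pics/scene0.png

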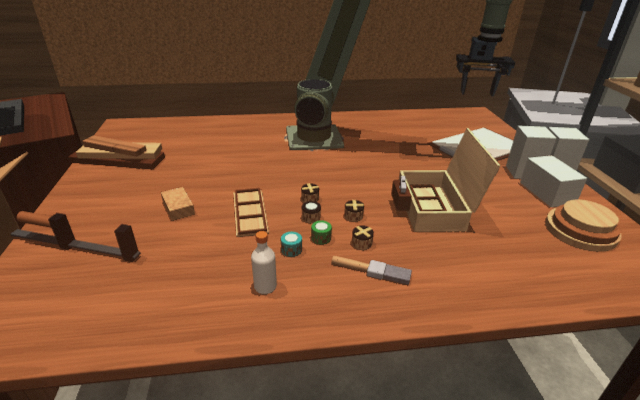

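View pics/top0.png

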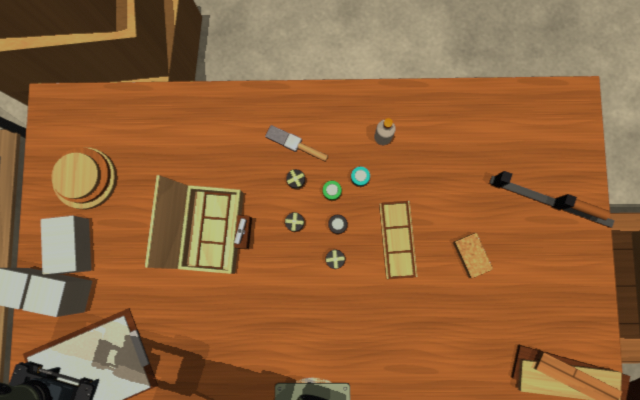

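View pics/wrist0.png

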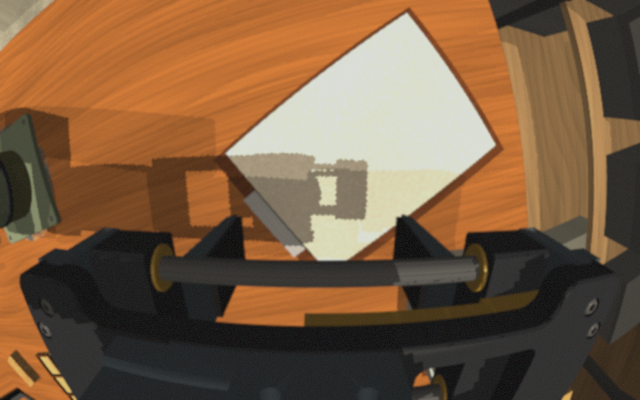

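```bash
python3 - <<'E'
from h import *
f=grab_frame('top');save('topA',f['frame'][150:290,270:430],5);save('topB',f['frame'][165:285,135:265],6)
f=grab_frame('scene');save('scA',f['frame'][165:265,225:385],5);save('scB',f['frame'][125:245,380:500],5)
E
```

```text
(no output)
```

View pics/topA.png

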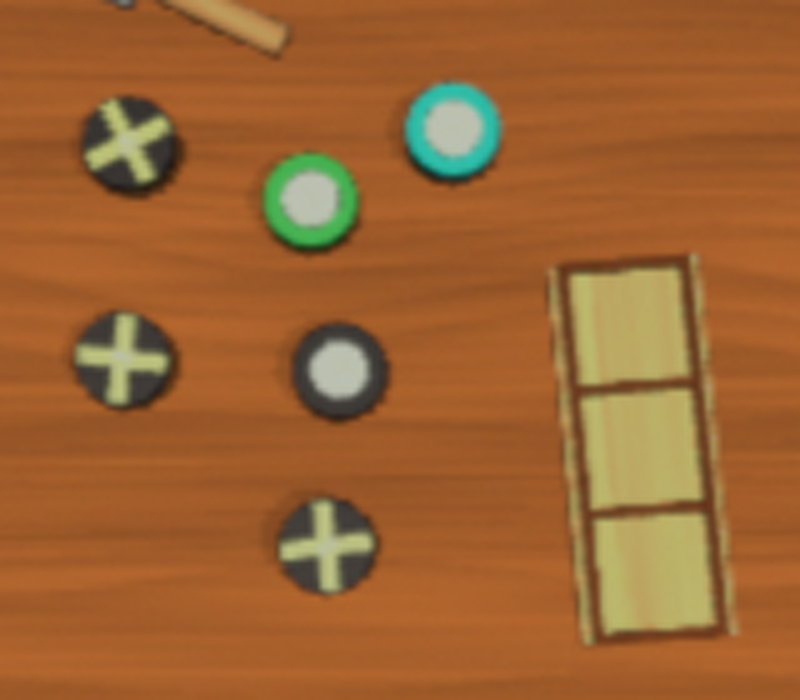

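View pics/topB.png

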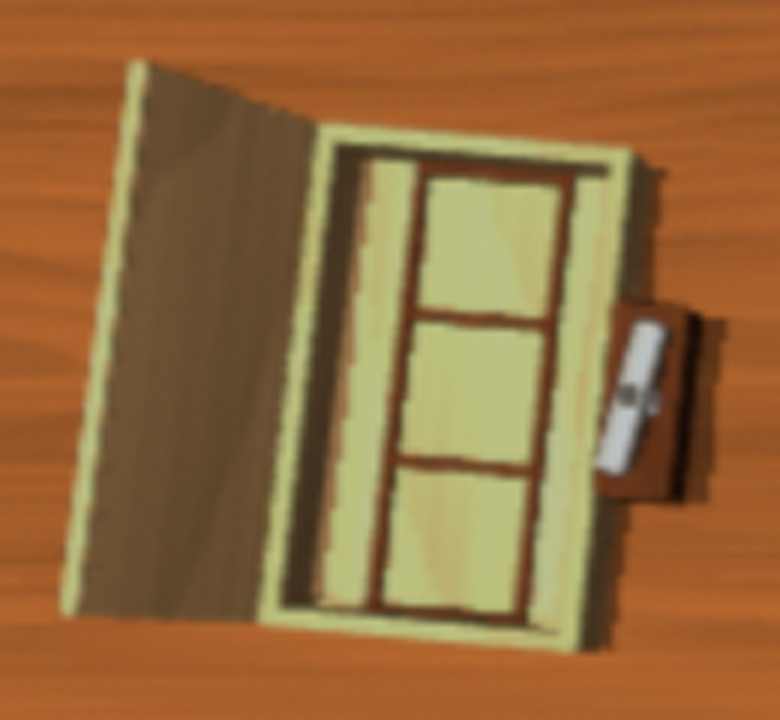

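View pics/scA.png

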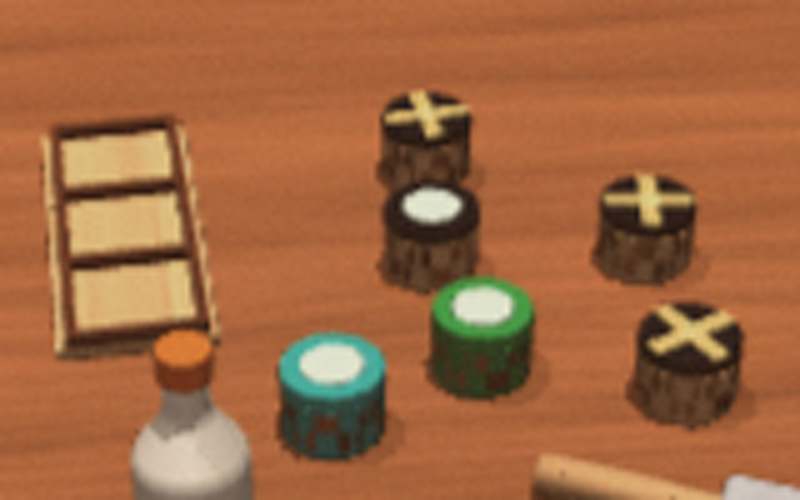

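View pics/scB.png

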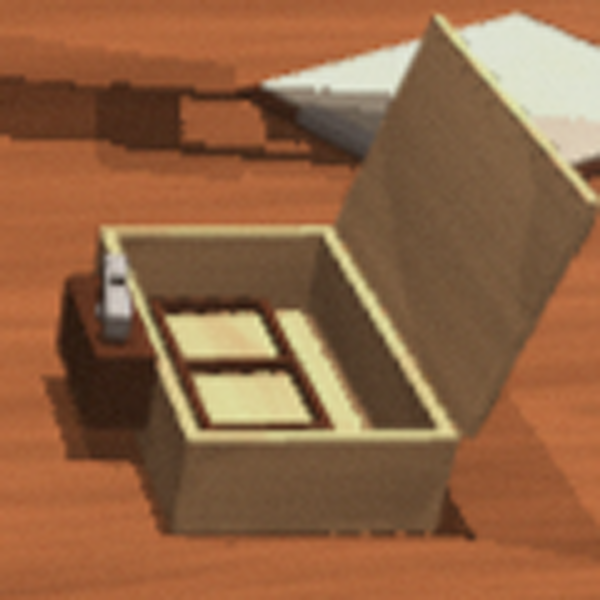

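```bash
cat > m.py <<'E'
from h import *
def o(u,v,k,x0,y0): return (u+.5)/k-.5+x0,(v+.5)/k-.5+y0
ft=grab_frame('top');fs=grab_frame('scene')
A=lambda u,v:o(u,v,5,270,150); B=lambda u,v:o(u,v,6,135,165); S=lambda u,v:o(u,v,5,225,165); SB=lambda u,v:o(u,v,5,380,125)
print('pots')
for n,a,s in [('crA',(130,145),(689,335)),('crB',(125,361),(648,201)),('dot',(340,371),(432,207)),('crC',(327,546),(426,117)),('green',(310,201),(482,305)),('turq',(453,130),(331,364))]:
    print(n,tri([ray(ft,*A(*a)),ray(fs,*S(*s))]).round(1),back(ft,*A(*a),40).round(1),back(fs,*S(*s),40).round(1))
print('rack')
R=[back(ft,*A(*a),8) for a in [(550,268),(697,255),(735,633),(588,643)]];print(np.round(R,1),np.mean(R,0))
R2=[tri([ray(ft,*A(*a)),ray(fs,*S(*s))]) for a,s in zip([(550,268),(697,255),(735,633),(588,643)],[(214,337),(58,350),(45,136),(180,121)])];print(np.round(R2,1),np.mean(R2,0))
print('case')
q=[(322,127),(633,152),(578,652),(262,622)];s=[(458,434),(188,435),(103,231),(330,231)]
R=[back(ft,*B(*a),62) for a in q];print(np.round(R,1),np.mean(R,0))
R2=[tri([ray(ft,*B(*a)),ray(fs,*SB(*b))]) for a,b in zip(q,s)];print(np.round(R2,1),np.mean(R2,0))
print('tb',[back(ft,*B(*a),91).round(1) for a in [(652,322),(611,472),(630,397)]])
print('ledge', [back(ft,*B(*a),70).round(1) for a in [(615,300),(690,308),(673,500),(597,493)]])
E
python3 m.py
```

```text
pots
crA [668.3  44.3  39.6] [668.2  44.4  40. ] [668.8  44.1  40. ]
crB [545.8  47.5  40.7] [545.8  47.1  40. ] [544.8  48.2  40. ]
dot [539.2 -72.9  40.8] [539.2 -72.8  40. ] [538.  -72.7  40. ]
crC [442.2 -64.9  40.2] [442.3 -64.7  40. ] [441.9 -65.2  40. ]
green [634.8 -57.5  42.3] [635.3 -57.   40. ] [631.7 -57.5  40. ]
turq [ 674.6 -138.5   41.6] [ 675.  -137.9   40. ] [ 672.5 -139.    40. ]
rack
[[ 600.2 -193.8    8. ]
 [ 607.  -277.8    8. ]
 [ 392.9 -293.1    8. ]
 [ 387.8 -210.7    8. ]] [ 496.98376378 -243.88483517    8.        ]
[[ 600.3 -195.3    6.8]
 [ 606.7 -277.7   10.1]
 [ 392.9 -292.6   11.3]
 [ 387.9 -210.6   13.7]] [ 496.96608152 -244.021589     10.47129209]
case
[[647.  342.3  62. ]
 [633.9 197.2  62. ]
 [404.6 219.   62. ]
 [419.1 363.6  62. ]] [526.15650986 280.5336943   62.        ]
[[646.6 341.6  65.4]
 [633.4 196.9  66.4]
 [404.9 220.   62. ]
 [419.  363.4  61.9]] [525.9438345  280.46172273  63.93775219]
tb [array([551.8, 182.3,  91. ]), array([484.5, 199.8,  91. ]), array([518. , 191.7,  91. ])]
ledge [array([564.2, 203.1,  70. ]), array([560.2, 168.6,  70. ]), array([472.7, 175.3,  70. ]), array([476.1, 210. ,  70. ])]
```

Emit:
arm_command --series '[0, 0, 0.1, 0, 0, 0, 0, 0, 0.09, 0, 0, 0, 0.05, -0.08, 0, 0, 0, 0.12, 0.05, -0.08, 0, 0, 0, 0.12, 0.05, -0.08, 0, 0, 0, 0.11, 0.05, -0.08, 0, 0, 0, 0, 0.05, -0.08, 0, 0, 0, 0, 0.05, -0.08, 0, 0, 0, 0, 0.05, -0.08, 0, 0, 0, 0, 0.05, -0.08, 0, 0, 0, 0, 0.05, -0.08, 0, 0, 0, 0, 0.05, -0.08, 0, 0, 0, 0, 0.05, -0.08, 0, 0, 0, 0, 0.05, -0.08, 0, 0, 0, 0, 0.05, -0.08, 0, 0, 0, 0, 0.05, -0.08, 0, 0, 0, 0, 0.05, -0.08, 0, 0, 0, 0, 0.05, -0.08, 0, 0, 0, 0, 0.05, -0.08, 0, 0, 0, 0, 0.05, -0.08, 0, 0, 0, 0]' --hand 1 --newtons 15

```text
time_s: 2.02
ee_pos: [515.5, -24.1, 301.1]
ee_rot: [180.0, 0.0, -179.9]
force: [0.5, 0.9, -0.6]
gripper_width: 91.0
```

```bash
cat >> h.py <<'E'
from scipy.spatial.transform import Rotation as Ro
def wray(f,u,v,st):
    K=np.array(f['intrinsics']);T=np.array(f['tool_from_camera'])
    dx=u-K[0,2];dy=v-K[1,2];r=np.hypot(dx,dy);th=r/K[0,0]
    d=np.array([np.sin(th)*dx/max(r,1e-9),np.sin(th)*dy/max(r,1e-9),np.cos(th)])
    R=Ro.from_euler('xyz',st['ee_rot'],degrees=True).as_matrix()
    return R@T[:3,3]+st['ee_pos'],R@T[:3,:3]@d
def wback(f,u,v,st,z):
    c,d=wray(f,u,v,st);return c+d*(z-c[2])/d[2]
def wproj(f,X,st):
    K=np.array(f['intrinsics']);T=np.array(f['tool_from_camera'])
    R=Ro.from_euler('xyz',st['ee_rot'],degrees=True).as_matrix()
    p=np.linalg.inv(T)@np.append(R.T@(np.array(X)-st['ee_pos']),1);p=p[:3]
    th=np.arctan2(np.hypot(p[0],p[1]),p[2]);k=K[0,0]*th/np.hypot(p[0],p[1])
    return np.array([K[0,2]+k*p[0],K[1,2]+k*p[1]])
E
python3 - <<'E'
from h import *
st=env.state();f=grab_frame('wrist');save('w1',f['frame'])
for n,X in dict(crA=(668.3,44.3,40),crB=(545.8,47.5,40),dot=(539,-72.9,40),crC=(442.2,-64.9,40)).items(): print(n,wproj(f,X,st).round(1))
f=grab_frame('top');save('t1',f['frame'])
E
```

```text
crA [363.3 269.2]
crB [369.7 191.9]
dot [284.2 187.1]
crC [288.9 117.2]
```

View pics/w1.png

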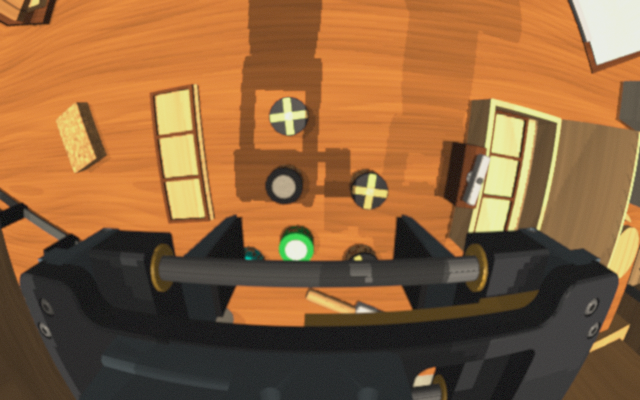

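View pics/t1.png

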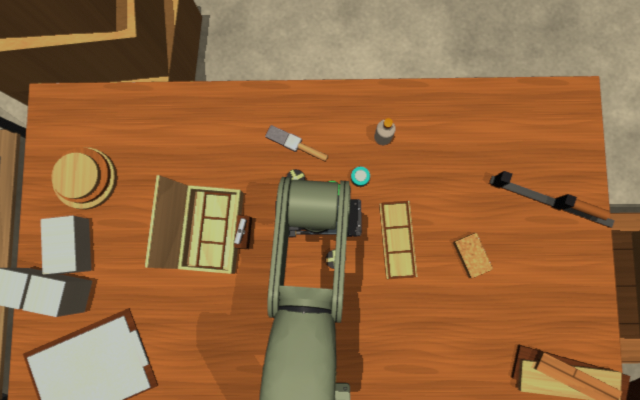

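Emit:
arm_command --series '[0.015, -0.03, -0.08, 0, 0, 0, 0.015, -0.03, -0.08, 0, 0, 0, 0.015, -0.03, -0.08, 0, 0, 0, 0.015, -0.03, -0.08, 0, 0, 0, 0, 0, -0.09, 0, 0, 0, 0, 0, -0.09, 0, 0, 0, 0, 0, 0, 0, 0, 0, 0, 0, 0, 0, 0, 0]'

```text
time_s: 2.78
ee_pos: [537.7, -69.6, 100.1]
ee_rot: [179.9, -0.2, -179.9]
force: [1.3, 0.8, 0.7]
gripper_width: 91.1
```

Emit:
arm_command --series '[0, -0.004, -0.09, 0, 0, 0, 0, 0, -0.08, 0, 0, 0, 0, 0, -0.025, 0, 0, 0, 0, 0, 0, 0, 0, 0, 0, 0, 0, 0, 0, 0]'

```text
time_s: 3.2
ee_pos: [540.5, -71.8, 25.0]
ee_rot: [-180.0, 0.2, -179.9]
force: [0.4, -0.0, 0.5]
gripper_width: 91.2
```

```bash
python3 - <<'E'
from h import *
st=env.state();f=grab_frame('wrist');save('w2',f['frame']);print(st['ee_pos'],st['ee_rot'])
E
```

```text
[540.49525902 -71.82237564  24.96036669] [-1.79978919e+02  1.75781578e-01 -1.79859676e+02]
```

View pics/w2.png

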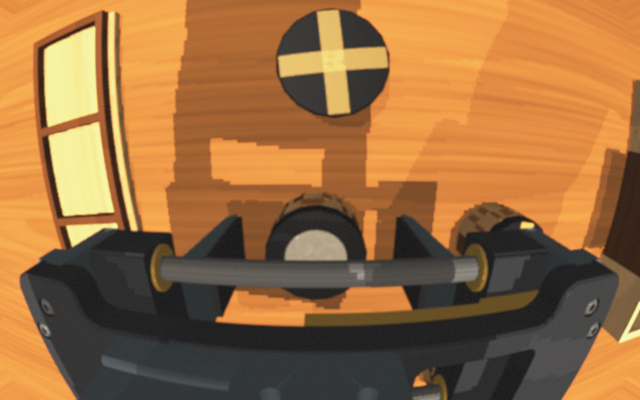

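Emit:
arm_command --series '[0, 0, -0.008, 0, 0, 0, 0, 0, 0, 0, 0, 0]'

```text
time_s: 3.42
ee_pos: [540.0, -71.9, 21.2]
ee_rot: [-180.0, 0.2, -179.9]
force: [0.2, 0.8, -0.3]
gripper_width: 90.9
```

Emit:
arm_command --series '[0, 0, 0, 0, 0, 0, 0, 0, 0, 0, 0, 0, 0, 0, 0, 0, 0, 0, 0, 0, 0, 0, 0, 0, 0, 0, 0, 0, 0, 0, 0, 0, 0, 0, 0, 0]' --hand 0

```text
time_s: 3.92
ee_pos: [538.9, -72.0, 19.8]
ee_rot: [-180.0, -0.0, -179.9]
force: [1.0, -0.0, -0.2]
gripper_width: 53.9
```

Emit:
arm_command --series '[0, 0, 0.05, 0, 0, 0, 0, 0, 0.1, 0, 0, 0, 0, 0, 0.1, 0, 0, 0, 0, 0, 0.1, 0, 0, 0, 0, 0, 0.05, 0, 0, 0, 0, 0, 0, 0, 0, 0]'

```text
time_s: 4.42
ee_pos: [541.9, -72.3, 185.1]
ee_rot: [-179.9, 0.6, -179.9]
force: [0.1, -0.1, -0.6]
gripper_width: 53.8
```

Emit:
arm_command --series '[-0.003, 0.08, 0, 0, 0, 0.15, -0.003, 0.08, 0, 0, 0, 0.15, -0.003, 0.08, 0, 0, 0, 0.15, -0.003, 0.08, 0, 0, 0, 0.15, -0.003, 0.08, 0, 0, 0, 0.15, -0.003, 0.08, 0, 0, 0, 0.15, -0.003, 0.08, 0, 0, 0, 0.15, -0.003, 0.08, 0, 0, 0, 0.15, -0.003, 0.08, 0, 0, 0, 0.15, -0.003, 0.08, 0, 0, 0, 0.15, -0.003, 0.08, 0, 0, 0, 0.15, 0, 0, 0, 0, 0, 0.13, 0, 0, 0, 0, 0, 0, 0, 0, 0, 0, 0, 0]'

```text
time_s: 5.58
ee_pos: [524.9, 279.8, 178.1]
ee_rot: [179.9, -0.1, -99.9]
force: [0.4, -0.1, -0.7]
gripper_width: 53.5
```

```bash
python3 - <<'E'
from h import *
st=env.state();f=grab_frame('wrist');save('w3',f['frame']);print(st['ee_pos'],st['ee_rot'],st['qpos'])
f=grab_frame('scene');save('s3',f['frame'][20:270,240:560],2.5)
E
```

```text
[524.85717066 279.77790737 178.10417696] [ 1.79856054e+02 -1.31652066e-01 -9.98961220e+01] [ 2.69625573e+01  2.20104045e+01  9.10005096e+01 -2.06042372e-02
  6.71832311e+01 -1.43133133e+02]
```

View pics/w3.png

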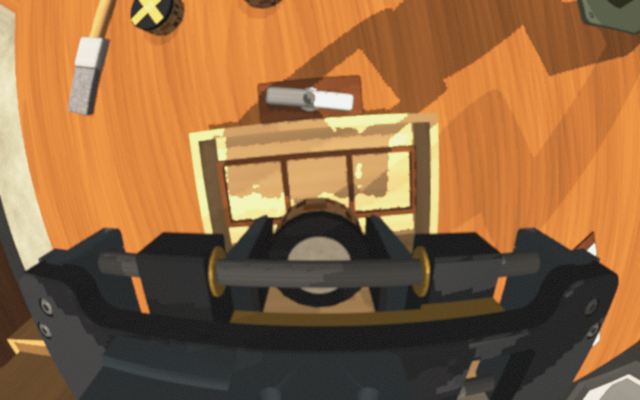

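View pics/s3.png

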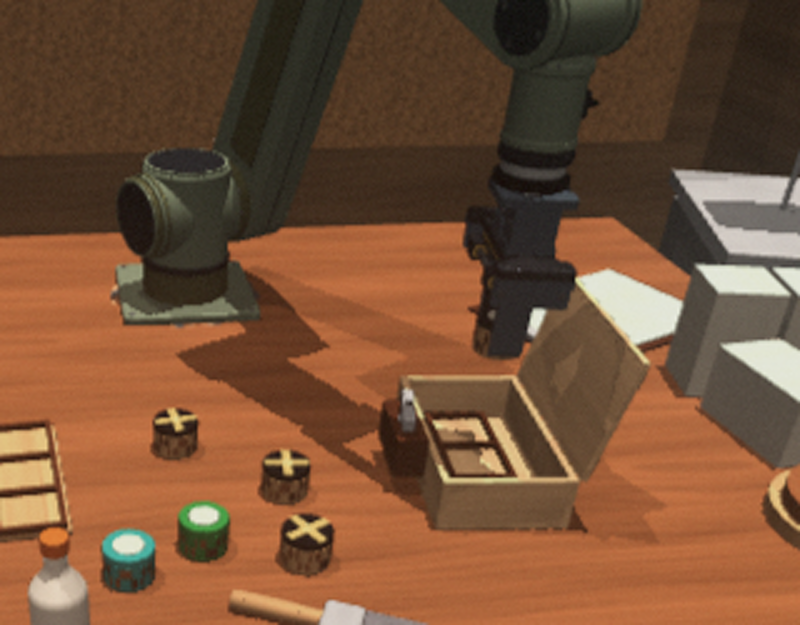

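Emit:
arm_command --series '[0.002, 0.002, -0.08, 0, 0, 0, 0, 0, -0.08, 0, 0, 0, 0, 0, -0.08, 0, 0, 0, 0, 0, -0.06, 0, 0, 0, 0, 0, -0.03, 0, 0, 0, 0, 0, 0, 0, 0, 0, 0, 0, 0, 0, 0, 0]'

```text
time_s: 6.27
ee_pos: [526.5, 279.9, 47.4]
ee_rot: [179.9, -0.1, -99.9]
force: [-0.9, -0.4, -1.1]
gripper_width: 54.0
```

Emit:
arm_command --series '[0, 0, -0.025, 0, 0, 0, 0, 0, -0.015, 0, 0, 0, 0, 0, 0, 0, 0, 0, 0, 0, 0, 0, 0, 0]'

```text
time_s: 6.6
ee_pos: [526.5, 280.9, 31.9]
ee_rot: [180.0, 0.0, -99.8]
force: [-1.2, 0.4, -0.3]
gripper_width: 54.0
```

```bash
python3 - <<'E'
from h import *
st=env.state();f=grab_frame('wrist');save('w4',f['frame']);print(st['ee_pos'],st['ee_rot'],st['force'])
f=grab_frame('scene');save('s4',f['frame'][120:260,380:520],4)
E
```

```text
[526.50282128 280.86637783  31.87341176] [ 1.79994336e+02  8.45203859e-04 -9.97963133e+01] [-1.23242147  0.437573   -0.32877528]
```

View pics/w4.png

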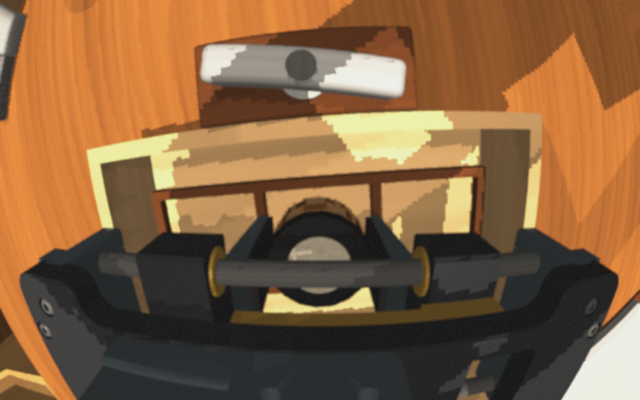

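View pics/s4.png

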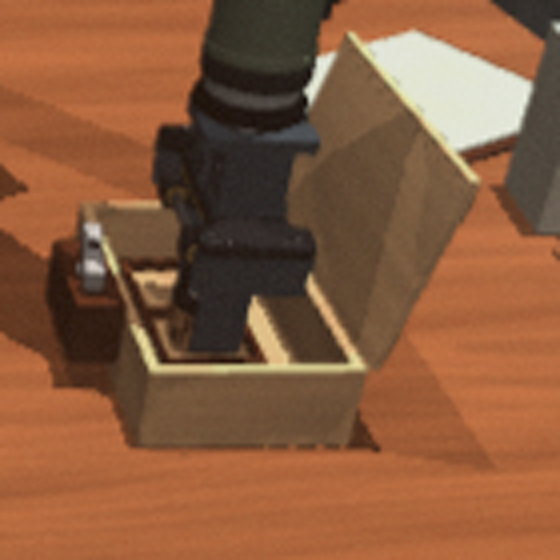

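Emit:
arm_command --series '[0, 0, -0.006, 0, 0, 0, 0, 0, 0, 0, 0, 0]'

```text
time_s: 6.87
ee_pos: [526.5, 281.0, 29.4]
ee_rot: [-180.0, 0.0, -99.8]
force: [-0.0, 0.5, -1.5]
gripper_width: 53.6
```

Emit:
arm_command --series '[0, 0, 0, 0, 0, 0, 0, 0, 0, 0, 0, 0, 0, 0, 0, 0, 0, 0, 0, 0, 0, 0, 0, 0]' --hand 0.85

```text
time_s: 7.2
ee_pos: [526.7, 281.0, 29.6]
ee_rot: [-180.0, 0.0, -99.8]
force: [-0.1, 0.5, -0.1]
gripper_width: 76.2
```

Emit:
arm_command --series '[0, 0, 0.05, 0, 0, 0, 0, 0, 0.1, 0, 0, 0, 0, 0, 0.1, 0, 0, 0, 0, 0, 0.1, 0, 0, 0, 0, 0, 0.05, 0, 0, 0, 0, 0, 0, 0, 0, 0]'

```text
time_s: 7.7
ee_pos: [529.3, 282.3, 195.6]
ee_rot: [-179.5, 0.4, -99.8]
force: [-0.2, 0.2, 0.2]
gripper_width: 77.5
```

```bash
python3 - <<'E'
from h import *
st=env.state();f=grab_frame('wrist');save('w5',f['frame']);print(st['ee_pos'],st['ee_rot'],st['force'])
f=grab_frame('top');save('t5',f['frame'][140:290,140:440],2.6)
E
```

```text
[529.31286837 282.34972743 195.64479846] [-179.45096993    0.40999725  -99.77772141] [-0.1806278   0.19738279  0.18125766]
```

View pics/w5.png

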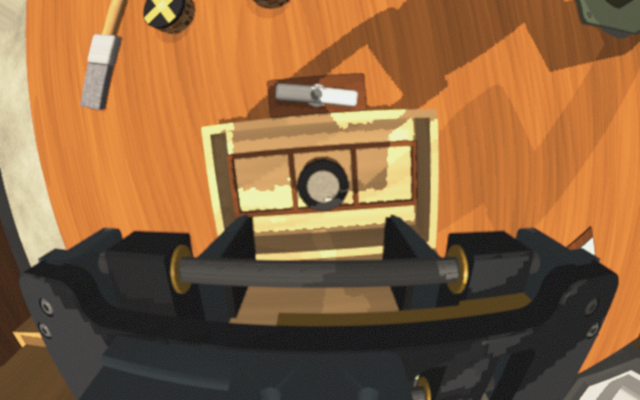

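View pics/t5.png

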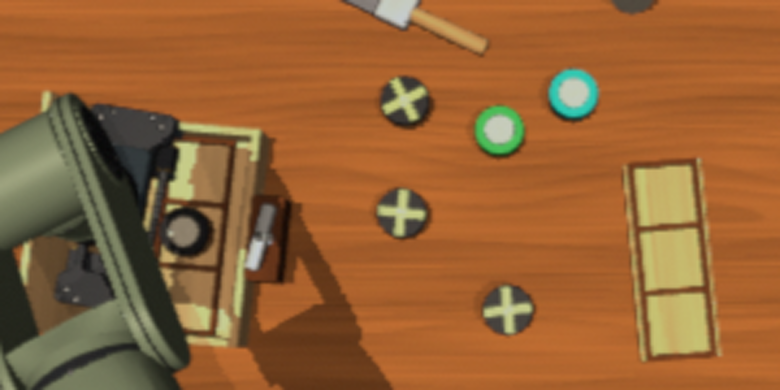

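```bash
python3 - <<'E'
from h import *
ft=grab_frame('top');fs=grab_frame('scene')
a=np.radians(84.7);ex=np.array([np.cos(a),np.sin(a)]);ey=np.array([-ex[1],ex[0]])
def W(x,y,z): return np.append(np.array([526,280.5])+x*ex+y*ey,z)
for th in (1.65,1.7,1.75,1.8,1.85,1.9):
    P=[W(73-146*np.cos(th)+n*np.sin(th),y,62+146*np.sin(th)+n*np.cos(th)) for n,y in((0,-116),(8,-116),(8,116))]
    print(th,[((proj(ft,p)-[135,165])*6).round(0).tolist() for p in P],[((proj(fs,p)-[380,125])*5).round(0).tolist() for p in P], W(73-146*np.cos(th)+8*np.sin(th),0,0).round(0))
E
```

```text
1.65 [[195.0, 62.0], [176.0, 61.0], [106.0, 619.0]] [[545.0, 195.0], [561.0, 196.0], [407.0, 10.0]] [535. 373.   0.]
1.7 [[178.0, 61.0], [160.0, 60.0], [89.0, 617.0]] [[560.0, 197.0], [575.0, 198.0], [419.0, 12.0]] [535. 380.   0.]
1.75 [[162.0, 61.0], [145.0, 60.0], [73.0, 616.0]] [[573.0, 199.0], [588.0, 201.0], [430.0, 14.0]] [536. 387.   0.]
1.8 [[146.0, 60.0], [129.0, 59.0], [58.0, 614.0]] [[587.0, 201.0], [601.0, 204.0], [441.0, 17.0]] [537. 394.   0.]
1.85 [[131.0, 59.0], [115.0, 59.0], [43.0, 613.0]] [[600.0, 204.0], [614.0, 208.0], [452.0, 21.0]] [537. 401.   0.]
1.9 [[117.0, 59.0], [101.0, 59.0], [29.0, 611.0]] [[612.0, 208.0], [626.0, 213.0], [463.0, 25.0]] [538. 408.   0.]
```

Emit:
arm_command --series '[0, 0, 0.09, 0, 0, 0, 0, 0, 0.09, 0, 0, 0, 0, 0, 0.09, 0, 0, 0, -0.011, 0.076, 0, 0, 0, 0, -0.011, 0.076, 0, 0, 0, 0, -0.011, 0.076, 0, 0, 0, 0, -0.011, 0.076, 0, 0, 0, 0, -0.011, 0.076, 0, 0, 0, 0, 0, 0, 0, 0, 0, 0, 0, 0, 0, 0, 0, 0]' --hand 0

```text
time_s: 8.73
ee_pos: [503.6, 433.9, 294.3]
ee_rot: [179.8, -0.2, -99.6]
force: [-0.0, -0.8, -0.2]
gripper_width: 13.6
```

```bash
python3 - <<'E'
from h import *
st=env.state();f=grab_frame('wrist');save('w6',f['frame']);print(st['ee_pos'],st['ee_rot'],st['qpos'],st['gripper_width'])
f=grab_frame('scene');save('s6',f['frame'][20:270,240:560],2.5)
E
```

```text
[503.63345073 433.89312226 294.27206246] [179.81834382  -0.23395698 -99.63825063] [ 3.97615077e+01  2.52492849e+01  6.90832149e+01 -1.43627665e-02
  8.59633540e+01 -1.30598823e+02] 13.646055173033039
```

View pics/s6.png

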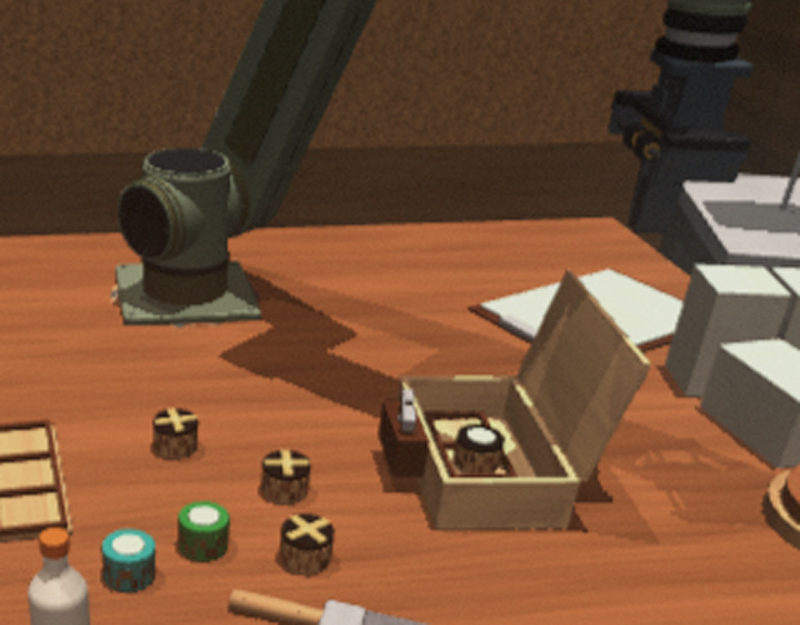

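View pics/w6.png

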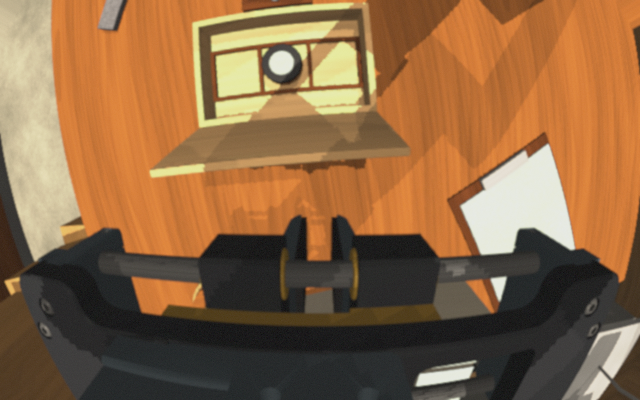

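Emit:
arm_command --series '[0, 0, -0.09, 0, 0, 0, 0, 0, -0.09, 0, 0, 0, 0, 0, -0.072, 0, 0, 0, 0, 0, 0, 0, 0, 0, 0, 0, 0, 0, 0, 0]'

```text
time_s: 9.25
ee_pos: [504.4, 431.2, 195.5]
ee_rot: [179.9, -0.2, -99.9]
force: [0.8, 1.0, 1.0]
gripper_width: 0.4
```

Emit:
arm_command --series '[-0.003, -0.033, 0, 0, 0, 0, -0.003, -0.033, 0, 0, 0, 0, -0.003, -0.034, 0.006, 0, 0, 0, -0.003, -0.034, 0.006, 0, 0, 0, -0.004, -0.042, -0.003, 0, 0, 0, -0.004, -0.042, -0.003, 0, 0, 0, -0.003, -0.037, -0.013, 0, 0, 0, -0.003, -0.037, -0.013, 0, 0, 0, 0, 0, 0, 0, 0, 0, 0, 0, 0, 0, 0, 0]'

```text
time_s: 10.08
ee_pos: [494.1, 314.7, 189.5]
ee_rot: [-180.0, -0.0, -99.9]
force: [0.2, -0.6, 0.0]
gripper_width: 0.6
```

```bash
python3 - <<'E'
from h import *
st=env.state();f=grab_frame('wrist');save('w7',f['frame']);print(st['ee_pos'],st['ee_rot'],st['force'],st['gripper_width'])
f=grab_frame('scene');save('s7',f['frame'][20:270,240:560],2.5)
E
```

```text
[494.07932778 314.74078397 189.4941073 ] [-1.79985398e+02 -2.23971710e-02 -9.98779061e+01] [ 0.24456396 -0.61867686  0.0205464 ] 0.633388071563825
```

View pics/s7.png

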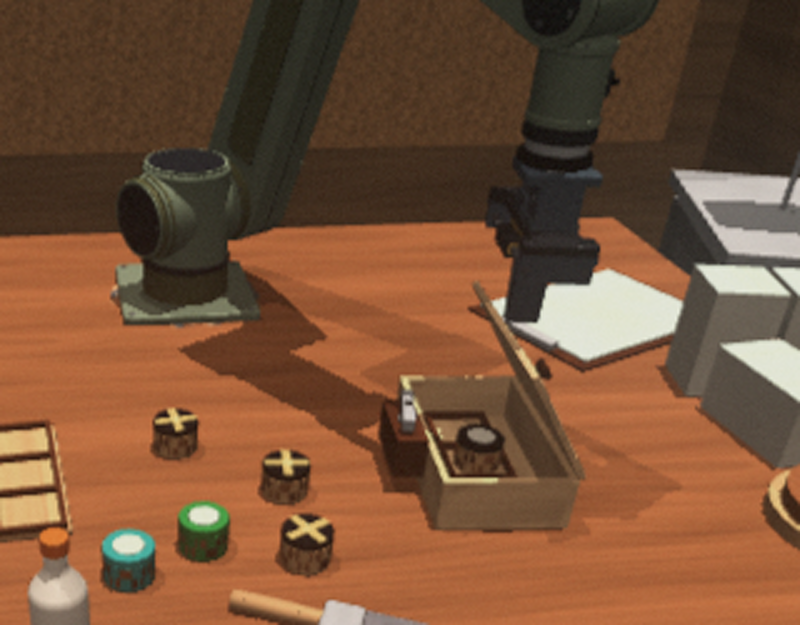

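Emit:
arm_command --series '[-0.003, -0.03, -0.027, 0, 0, 0, -0.003, -0.03, -0.027, 0, 0, 0, -0.003, -0.031, -0.035, 0, 0, 0, -0.003, -0.031, -0.035, 0, 0, 0, -0.002, -0.016, -0.036, 0, 0, 0, -0.002, -0.016, -0.036, 0, 0, 0, 0, -0.006, -0.023, 0, 0, 0, 0, -0.006, -0.023, 0, 0, 0, 0, 0, 0, 0, 0, 0, 0, 0, 0, 0, 0, 0]'

```text
time_s: 11.02
ee_pos: [487.5, 250.0, 91.5]
ee_rot: [179.9, -0.0, -99.8]
force: [0.3, -0.1, 0.4]
gripper_width: 0.4
```

Now press down gently.

Emit:
arm_command --series '[0, 0, -0.015, 0, 0, 0, 0, 0, -0.012, 0, 0, 0, 0, 0, -0.005, 0, 0, 0, 0, 0, 0, 0, 0, 0, 0, 0, 0, 0, 0, 0]'

```text
time_s: 11.43
ee_pos: [488.5, 250.1, 81.2]
ee_rot: [-179.9, 0.1, -99.8]
force: [-1.7, -2.8, 13.8]
gripper_width: 0.3
```

```bash
python3 - <<'E'
from h import *
st=env.state();print(st['ee_pos'],st['force'])
f=grab_frame('scene');save('s8',f['frame'][120:260,380:520],4)
E
```

```text
[488.49121736 250.10703931  81.19015268] [-1.74783569 -2.80672817 13.79916389]
```

View pics/s8.png

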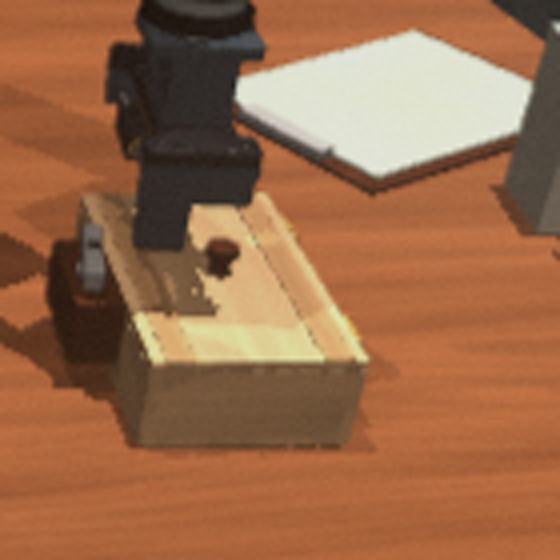

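Emit:
arm_command --series '[0, 0, 0.06, 0, 0, 0, 0, 0, 0.08, 0, 0, 0, 0, 0, 0.06, 0, 0, 0, 0.04, -0.064, 0, 0, 0, 0, 0.04, -0.064, 0, 0, 0, 0, 0.04, -0.064, 0, 0, 0, 0, 0.04, -0.064, 0, 0, 0, 0, 0, 0, 0, 0, 0, 0, 0, 0, 0, 0, 0, 0, 0, 0, 0, 0, 0, 0]'

```text
time_s: 12.32
ee_pos: [538.9, 178.4, 156.4]
ee_rot: [-178.2, -2.7, -102.9]
force: [-0.2, -0.5, 0.9]
gripper_width: 0.4
```

```bash
python3 - <<'E'
from h import *
st=env.state();f=grab_frame('wrist');save('w9',f['frame']);print(st['ee_pos'],st['ee_rot'],st['force'],st['gripper_width'])
f=grab_frame('top');save('t9',f['frame'][140:290,140:440],2.6)
E
```

```text
[538.8714327  178.44089261 156.3534375 ] [-178.20617063   -2.68957778 -102.8566059 ] [-0.23681602 -0.51676335  0.920311  ] 0.3982640218921661
```

View pics/t9.png

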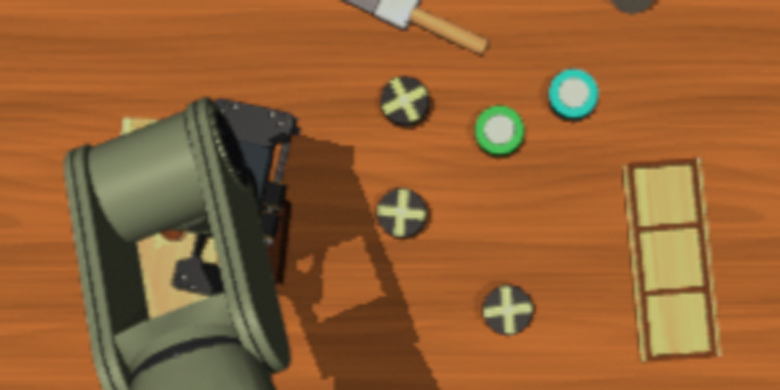

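View pics/w9.png

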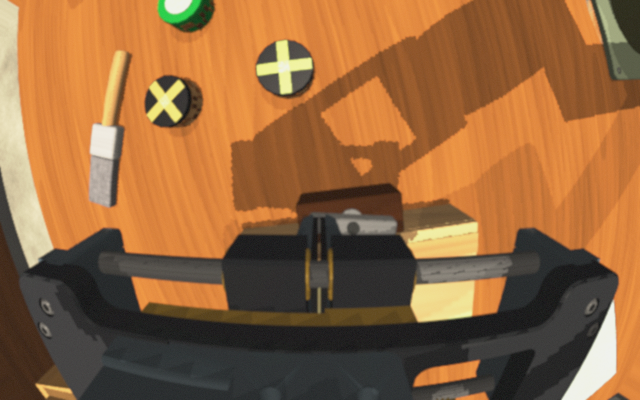

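```bash
python3 - <<'E'
from h import *
st=env.state();R=Ro.from_euler('xyz',st['ee_rot'],degrees=True)
R1=Ro.from_euler('xyz',[180,0,st['ee_rot'][2]],degrees=True)
print((R1*R.inv()).as_rotvec(degrees=True)/45)
E
```

```text
[ 0.0671792   0.02634035 -0.00095109]
```

Emit:
arm_command --series '[0, 0, 0.05, 0, 0, -0.14, 0, 0, 0.05, 0, 0, -0.14, 0, 0, 0, 0, 0, -0.14, 0, 0, 0, 0, 0, -0.14, 0, 0, 0, 0, 0, -0.14, 0, 0, 0, 0, 0, -0.14, 0, 0, 0, 0, 0, -0.14, 0, 0, 0, 0, 0, -0.14, 0, 0, 0, 0, 0, -0.14, 0, 0, 0, 0, 0, -0.14, 0, 0, 0, 0, 0, -0.14, 0, 0, 0, 0, 0, -0.14, 0, 0, 0, 0, 0, -0.14, 0, 0, 0, 0, 0, 0, 0, 0, 0, 0, 0, 0]'

```text
time_s: 13.67
ee_pos: [539.0, 178.7, 197.0]
ee_rot: [-178.1, -2.7, 175.5]
force: [0.2, 0.4, 0.4]
gripper_width: 0.5
```

```bash
python3 - <<'E'
from h import *
st=env.state();R=Ro.from_euler('xyz',st['ee_rot'],degrees=True)
R1=Ro.from_euler('xyz',[180,0,174.7],degrees=True)
print(st['ee_pos'],(R1*R.inv()).as_rotvec(degrees=True)/45)
E
```

```text
[538.96443944 178.67785776 196.95136029] [ 0.03637164 -0.06317249 -0.01774942]
```

Emit:
arm_command --series '[0.019, -0.037, 0, 0.036, -0.063, -0.018, 0.019, -0.037, 0, 0, 0, 0, 0, 0, -0.06, 0, 0, 0, 0, 0, -0.06, 0, 0, 0, 0, 0, -0.06, 0, 0, 0, 0, 0, 0, 0, 0, 0, 0, 0, 0, 0, 0, 0]'

```text
time_s: 14.25
ee_pos: [553.7, 148.8, 124.3]
ee_rot: [-179.9, -0.1, 174.6]
force: [0.2, 1.1, 0.2]
gripper_width: 0.7
```

```bash
python3 - <<'E'
from h import *
st=env.state();f=grab_frame('wrist');save('w10',f['frame']);print(st['ee_pos'],st['ee_rot'],st['force'],st['gripper_width'])
E
```

```text
[553.67773788 148.77110007 124.3073254 ] [-1.79936361e+02 -1.43775884e-01  1.74601393e+02] [0.2422553  1.05905212 0.18031947] 0.6798391253407282
```

View pics/w10.png

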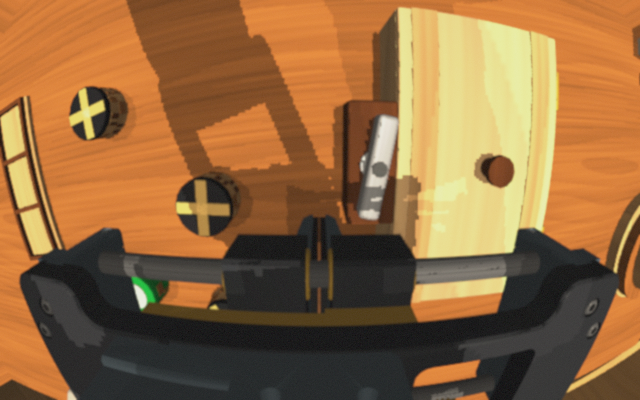

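Emit:
arm_command --series '[0, 0, -0.05, 0, 0, 0, 0, 0, -0.04, 0, 0, 0, 0, 0, 0, 0, 0, 0, 0, 0, 0, 0, 0, 0]'

```text
time_s: 14.63
ee_pos: [555.0, 149.0, 90.1]
ee_rot: [180.0, 0.1, 174.5]
force: [-0.1, 0.9, 1.2]
gripper_width: 0.6
```

Emit:
arm_command --series '[0.003, 0.021, 0, 0, 0, 0, 0.003, 0.022, 0, 0, 0, 0, 0.002, 0.013, 0, 0, 0, 0, 0.002, 0.013, 0, 0, 0, 0, -0.003, 0.0125, 0, 0, 0, 0, -0.003, 0.0125, 0, 0, 0, 0, -0.015, 0.021, 0, 0, 0, 0, 0, 0, 0, 0, 0, 0, 0, 0, 0, 0, 0, 0]'

```text
time_s: 15.38
ee_pos: [550.0, 195.7, 89.1]
ee_rot: [180.0, 0.0, 174.5]
force: [3.0, 0.4, 1.4]
gripper_width: 0.5
```

```bash
python3 - <<'E'
from h import *
st=env.state();f=grab_frame('wrist');save('w11',f['frame']);print(st['ee_pos'],st['ee_rot'],st['force'],st['gripper_width'])
E
```

```text
[550.01225564 195.68584466  89.13000288] [1.79956616e+02 1.19690756e-02 1.74525537e+02] [3.03598901 0.4431868  1.42662917] 0.5433763785585407
```

View pics/w11.png

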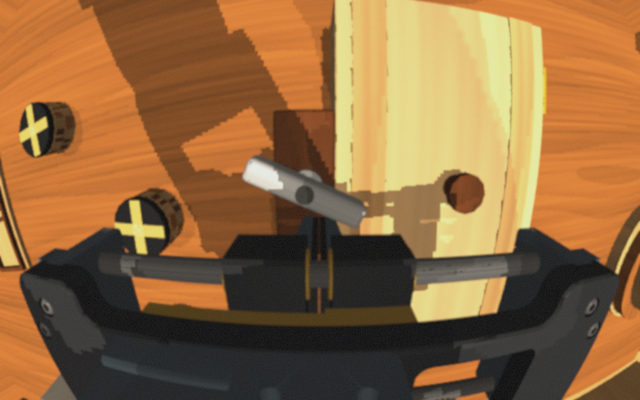

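Emit:
arm_command --series '[-0.008, 0.005, 0, 0, 0, 0, -0.008, 0.005, 0, 0, 0, 0, -0.006, 0.002, 0, 0, 0, 0, 0, 0, 0, 0, 0, 0, 0, 0, 0, 0, 0, 0]'

```text
time_s: 15.85
ee_pos: [542.2, 200.5, 89.2]
ee_rot: [179.9, 0.1, 174.4]
force: [4.5, 3.1, -1.8]
gripper_width: 0.4
```

```bash
python3 - <<'E'
from h import *
st=env.state();f=grab_frame('wrist');save('w12',f['frame']);print(st['ee_pos'],st['ee_rot'],st['force'],st['gripper_width'])
E
```

```text
[542.223686   200.47191154  89.16839719] [1.79870220e+02 1.38409705e-01 1.74449579e+02] [ 4.53671836  3.14976201 -1.78021481] 0.38528447833147533
```

View pics/w12.png

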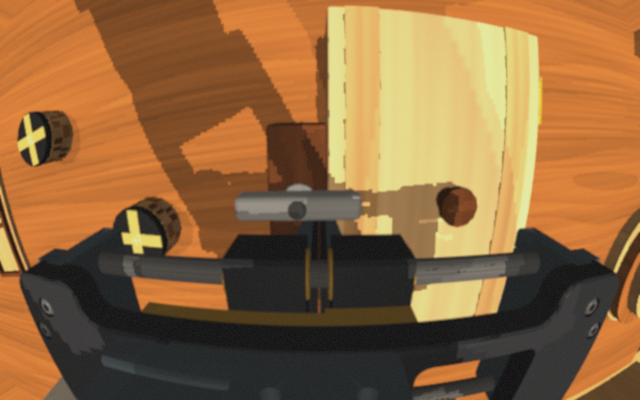

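```bash
python3 - <<'E'
from h import *
st=env.state();f=grab_frame('wrist')
a=wback(f,240,207,st,91);b=wback(f,358,205,st,91);print(a,b,np.degrees(np.arctan2(*(b-a)[1::-1])))
E
```

```text
[512.02196989 159.79079034  91.        ] [517.06127064 223.35046588  91.        ] 85.4668122027789
```

Emit:
arm_command --series '[0.02, -0.01, 0, 0, 0, 0, 0, 0, 0.08, 0, 0, 0, 0, 0, 0.085, 0, 0, 0, 0, 0, 0.085, 0, 0, 0, -0.002, -0.075, 0, 0, 0, 0.03, -0.002, -0.075, 0, 0, 0, 0.03, -0.002, -0.075, 0, 0, 0, 0.03, -0.002, -0.075, 0, 0, 0, 0.03, -0.002, -0.075, 0, 0, 0, 0, 0, 0, 0, 0, 0, 0, 0, 0, 0, 0, 0, 0]'

```text
time_s: 16.87
ee_pos: [543.9, 44.1, 188.3]
ee_rot: [180.0, -0.2, 179.7]
force: [-0.0, 0.6, -0.4]
gripper_width: 0.2
```

```bash
python3 - <<'E'
from h import *
st=env.state();f=grab_frame('wrist');save('w13',f['frame']);print(st['ee_pos'],st['ee_rot'],st['force'],st['gripper_width'])
f=grab_frame('top');save('t13',f['frame'][140:290,140:440],2.6)
for n,X in dict(crA=(668.3,44.3,40),crB=(545.8,47.5,40),crC=(442.2,-64.9,40)).items(): print(n,wproj(grab_frame('wrist'),X,st).round(1))
E
```

```text
[543.8500758   44.06927836 188.31121298] [179.99721747  -0.21516076 179.7025236 ] [-0.00916285  0.63695393 -0.38125776] 0.17806911511736528
crA [320.  294.5]
crB [322.6 191.9]
crC [211.8  94.2]
```

View pics/t13.png

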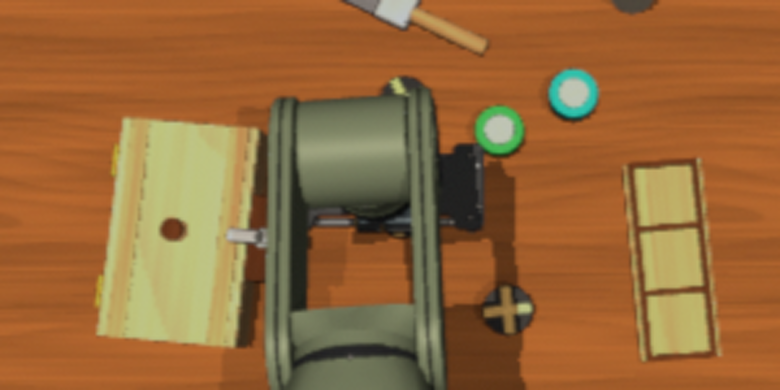

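View pics/w13.png

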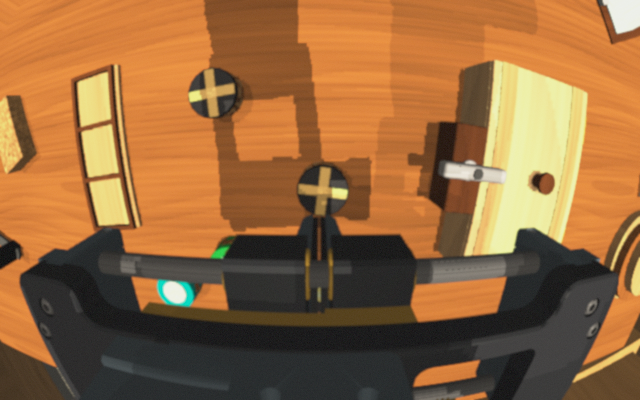

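Emit:
arm_command --series '[0.004, 0.008, -0.03, 0, 0, 0, 0, 0, -0.09, 0, 0, 0, 0, 0, -0.09, 0, 0, 0, 0, 0, -0.07, 0, 0, 0, 0, 0, -0.03, 0, 0, 0, 0, 0, 0, 0, 0, 0, 0, 0, 0, 0, 0, 0]' --hand 1

```text
time_s: 17.7
ee_pos: [546.7, 49.4, 64.6]
ee_rot: [-180.0, -0.1, 180.0]
force: [0.5, 0.2, 0.2]
gripper_width: 44.1
```

Emit:
arm_command --series '[0, 0, 0, 0, 0, 0, 0, 0, 0, 0, 0, 0, 0, 0, 0, 0, 0, 0, 0, 0, 0, 0, 0, 0, 0, 0, 0, 0, 0, 0, 0, 0, 0, 0, 0, 0]'

```text
time_s: 18.2
ee_pos: [547.0, 48.7, 65.4]
ee_rot: [-180.0, 0.0, 179.9]
force: [0.3, 0.6, 0.9]
gripper_width: 84.2
```

Emit:
arm_command --series '[-0.002, -0.003, -0.05, 0, 0, 0, 0, 0, -0.04, 0, 0, 0, 0, 0, -0.018, 0, 0, 0, 0, 0, 0, 0, 0, 0, 0, 0, 0, 0, 0, 0]'

```text
time_s: 18.62
ee_pos: [546.2, 47.5, 21.8]
ee_rot: [-180.0, -0.0, 179.9]
force: [0.5, -0.1, 0.2]
gripper_width: 91.2
```

Emit:
arm_command --series '[0, 0, 0, 0, 0, 0, 0, 0, 0, 0, 0, 0, 0, 0, 0, 0, 0, 0, 0, 0, 0, 0, 0, 0, 0, 0, 0, 0, 0, 0, 0, 0, 0, 0, 0, 0]' --hand 0

```text
time_s: 19.12
ee_pos: [546.2, 47.5, 22.0]
ee_rot: [-180.0, 0.0, 179.9]
force: [0.4, 1.9, 0.9]
gripper_width: 54.3
```

Emit:
arm_command --series '[0, 0, 0.06, 0, 0, 0, 0, 0, 0.1, 0, 0, 0, 0, 0, 0.1, 0, 0, 0, 0, 0, 0.06, 0, 0, 0, -0.0154, -0.091, 0, 0, 0, 0.024, -0.0154, -0.091, 0, 0, 0, 0.024, -0.0154, -0.091, 0, 0, 0, 0.024, -0.0154, -0.091, 0, 0, 0, 0.024, -0.0154, -0.091, 0, 0, 0, 0, -0.0154, -0.091, 0, 0, 0, 0, -0.0154, -0.091, 0, 0, 0, 0, -0.0154, -0.091, 0, 0, 0, 0, 0, 0, 0, 0, 0, 0, 0, 0, 0, 0, 0, 0, 0, 0, 0, 0, 0, 0]'

```text
time_s: 20.37
ee_pos: [496.4, -243.3, 149.4]
ee_rot: [180.0, -0.0, -175.8]
force: [0.1, 0.1, -1.7]
gripper_width: 53.9
```

```bash
python3 - <<'E'
from h import *
st=env.state();f=grab_frame('wrist');save('w14',f['frame']);print(st['ee_pos'],st['ee_rot'],st['force'],st['gripper_width'])
f=grab_frame('top');save('t14',f['frame'][140:290,270:430],4)
E
```

```text
[ 496.40018292 -243.26765116  149.43171323] [ 1.79950072e+02 -4.31868065e-02 -1.75832532e+02] [ 0.10701273  0.1204831  -1.68910859] 53.862137163693
```

View pics/w14.png

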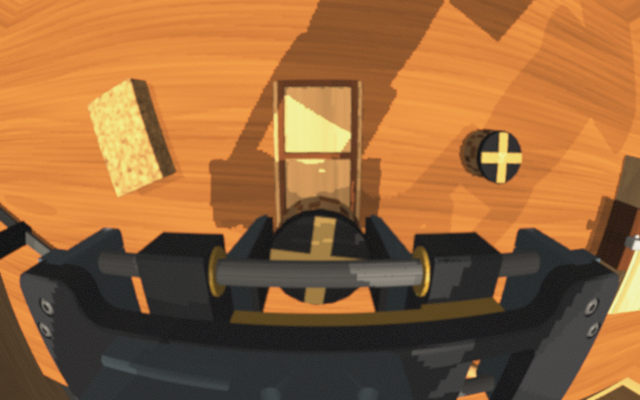

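Emit:
arm_command --series '[0.001, -0.001, -0.08, 0, 0, 0, 0, 0, -0.09, 0, 0, 0, 0, 0, -0.07, 0, 0, 0, 0, 0, -0.03, 0, 0, 0, 0, 0, -0.02, 0, 0, 0, 0, 0, 0, 0, 0, 0, 0, 0, 0, 0, 0, 0]'

```text
time_s: 21.05
ee_pos: [497.9, -243.6, 34.3]
ee_rot: [-180.0, 0.0, -175.7]
force: [-0.4, 0.4, -0.3]
gripper_width: 53.6
```

Emit:
arm_command --series '[0, 0, -0.009, 0, 0, 0, 0, 0, 0, 0, 0, 0]'

```text
time_s: 21.22
ee_pos: [497.9, -244.2, 31.0]
ee_rot: [-179.9, 0.1, -175.8]
force: [-0.6, -0.6, -1.1]
gripper_width: 53.5
```

Emit:
arm_command --series '[0, 0, 0, 0, 0, 0, 0, 0, 0, 0, 0, 0, 0, 0, 0, 0, 0, 0, 0, 0, 0, 0, 0, 0, 0, 0, 0, 0, 0, 0]' --hand 1

```text
time_s: 21.63
ee_pos: [497.3, -244.2, 30.4]
ee_rot: [-180.0, 0.0, -175.8]
force: [-0.4, 0.3, 0.2]
gripper_width: 83.9
```

Emit:
arm_command --series '[0, 0, 0.05, 0, 0, 0, 0, 0, 0.1, 0, 0, 0, 0, 0, 0.1, 0, 0, 0, -0.02, 0.08, 0.05, 0, 0, 0, -0.02, 0.08, 0, 0, 0, 0, 0, 0, 0, 0, 0, 0, 0, 0, 0, 0, 0, 0]'

```text
time_s: 22.22
ee_pos: [480.8, -179.1, 150.7]
ee_rot: [-180.0, 0.0, -175.7]
force: [0.6, -0.8, -0.0]
gripper_width: 91.4
```

```bash
python3 - <<'E'
from h import *
st=env.state();f=grab_frame('wrist');save('w15',f['frame']);print(st['ee_pos'],st['ee_rot'],st['force'],st['gripper_width'])
f=grab_frame('top');save('t15',f['frame'][140:290,220:430],3.8)
f=grab_frame('scene');save('s15',f['frame'][165:265,225:385],5)
E
```

```text
[ 480.80070047 -179.14603311  150.68417894] [-1.79957957e+02  3.09461532e-02 -1.75669185e+02] [ 0.59485859 -0.766699   -0.02039871] 91.41552458473221
```

View pics/w15.png

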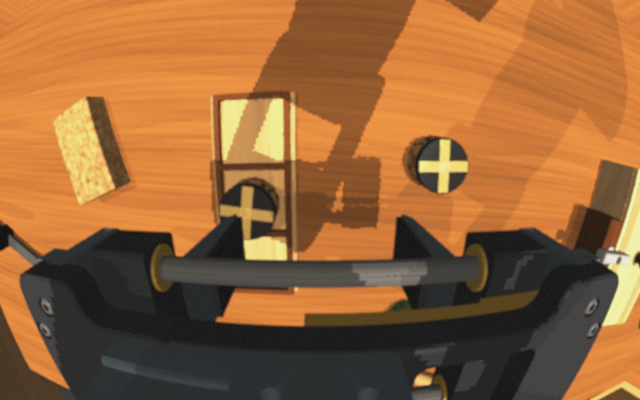

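View pics/s15.png

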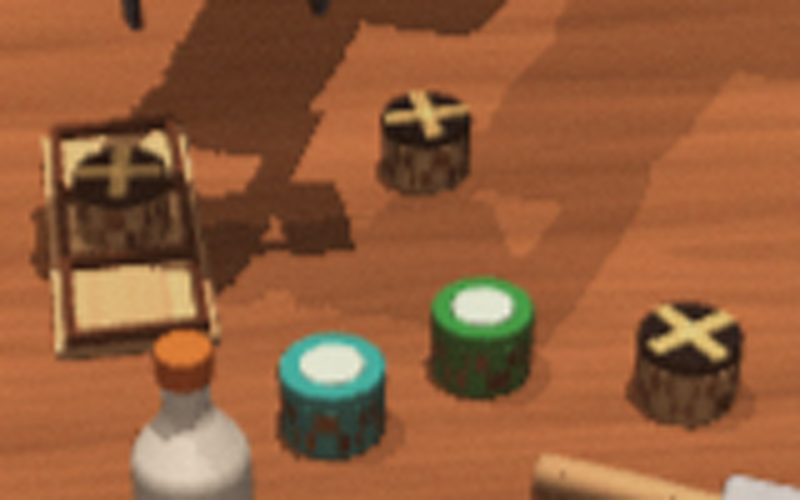

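View pics/t15.png

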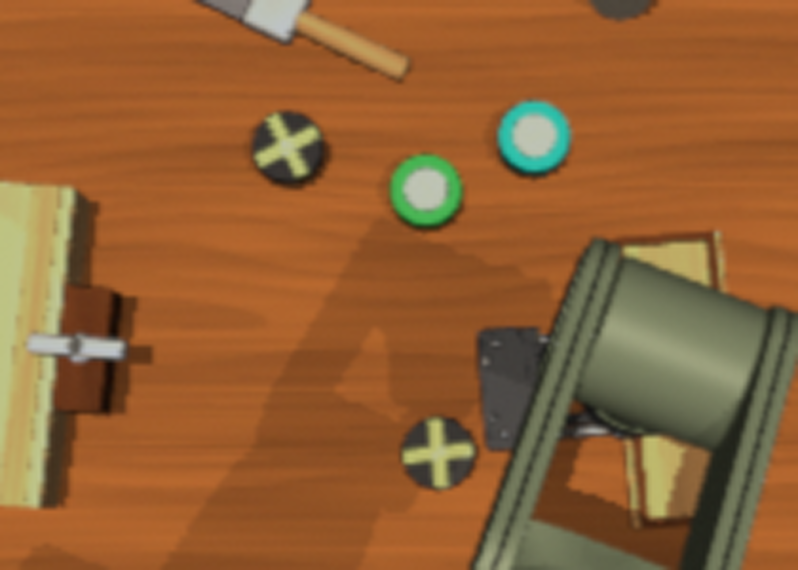

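Emit:
arm_command --series '[-0.032, 0.095, 0, 0, 0, 0, -0.032, 0.095, 0, 0, 0, 0, -0.032, 0.095, 0, 0, 0, 0, 0, 0, -0.05, 0, 0, 0, 0, 0, -0.08, 0, 0, 0, 0, 0, -0.05, 0, 0, 0, 0, 0, 0, 0, 0, 0, 0, 0, 0, 0, 0, 0]'

```text
time_s: 23.03
ee_pos: [442.5, -66.6, 77.3]
ee_rot: [180.0, -0.2, -175.8]
force: [0.4, -0.3, -0.3]
gripper_width: 91.3
```

Emit:
arm_command --series '[0, 0.003, -0.07, 0, 0, 0, 0, 0, -0.05, 0, 0, 0, 0, 0, -0.017, 0, 0, 0, 0, 0, 0, 0, 0, 0, 0, 0, 0, 0, 0, 0]'

```text
time_s: 23.45
ee_pos: [443.9, -65.4, 24.3]
ee_rot: [-180.0, 0.1, -175.8]
force: [1.2, -0.8, 0.3]
gripper_width: 91.0
```

Emit:
arm_command --series '[0, 0, 0, 0, 0, 0, 0, 0, 0, 0, 0, 0, 0, 0, 0, 0, 0, 0, 0, 0, 0, 0, 0, 0, 0, 0, 0, 0, 0, 0, 0, 0, 0, 0, 0, 0]' --hand 0

```text
time_s: 23.95
ee_pos: [442.9, -64.9, 23.6]
ee_rot: [-180.0, 0.0, -175.8]
force: [-0.1, -0.6, -0.4]
gripper_width: 54.0
```

Emit:
arm_command --series '[0, 0, 0.06, 0, 0, 0, 0, 0, 0.1, 0, 0, 0, 0, 0, 0.1, 0, 0, 0, 0, 0, 0.06, 0, 0, 0, -0.008, -0.092, 0, 0, 0, 0, -0.008, -0.092, 0, 0, 0, 0, -0.008, -0.092, 0, 0, 0, 0, -0.008, -0.092, 0, 0, 0, 0, -0.008, -0.092, 0, 0, 0, 0, 0, 0, 0, 0, 0, 0, 0, 0, 0, 0, 0, 0, 0, 0, 0, 0, 0, 0]'

```text
time_s: 24.95
ee_pos: [426.3, -248.4, 150.9]
ee_rot: [179.9, -0.1, -175.8]
force: [0.8, 0.3, -0.1]
gripper_width: 53.6
```

```bash
python3 - <<'E'
from h import *
st=env.state();f=grab_frame('wrist');save('w16',f['frame']);print(st['ee_pos'],st['ee_rot'],st['force'],st['gripper_width'])
for X in [(427.2,-249.2,8),(357,-254.5,8),(392.6-3.2,-251.9+43,8),(392.6+3.2,-251.9-43,8)]: print(wproj(f,X,st))
E
```

```text
[ 426.26475615 -248.3589799   150.94754353] [ 1.79937547e+02 -5.84902540e-02 -1.75834970e+02] [ 0.80812231  0.33865094 -0.09887945] 53.63173536180053
[318.17412178 191.7767446 ]
[317.94118119 121.23321375]
[361.55039873 157.69074358]
[274.40666245 157.8808613 ]
```

View pics/w16.png

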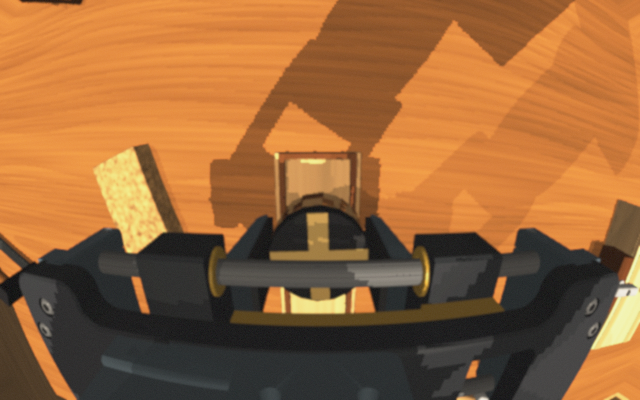

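Emit:
arm_command --series '[0.001, -0.001, -0.08, 0, 0, 0, 0, 0, -0.09, 0, 0, 0, 0, 0, -0.07, 0, 0, 0, 0, 0, -0.03, 0, 0, 0, 0, 0, -0.02, 0, 0, 0, 0, 0, 0, 0, 0, 0, 0, 0, 0, 0, 0, 0]'

```text
time_s: 25.58
ee_pos: [427.7, -248.7, 35.8]
ee_rot: [-180.0, 0.0, -175.7]
force: [0.1, -0.4, -1.1]
gripper_width: 53.9
```

Emit:
arm_command --series '[0, 0, -0.008, 0, 0, 0, 0, 0, 0, 0, 0, 0]'

```text
time_s: 25.75
ee_pos: [427.8, -249.4, 32.9]
ee_rot: [-179.9, 0.1, -175.8]
force: [-0.2, 0.5, -1.7]
gripper_width: 54.0
```

Emit:
arm_command --series '[0, 0, 0, 0, 0, 0, 0, 0, 0, 0, 0, 0, 0, 0, 0, 0, 0, 0, 0, 0, 0, 0, 0, 0, 0, 0, 0, 0, 0, 0]' --hand 1

```text
time_s: 26.17
ee_pos: [427.2, -249.4, 32.4]
ee_rot: [-180.0, 0.0, -175.8]
force: [0.2, 0.9, 0.1]
gripper_width: 84.0
```

Emit:
arm_command --series '[0, 0, 0.05, 0, 0, 0, 0, 0, 0.1, 0, 0, 0, 0, 0, 0.1, 0, 0, 0, 0, 0, 0.1, 0, 0, 0, 0.06, 0.08, 0, 0, 0, 0, 0.06, 0.08, 0, 0, 0, 0, 0.06, 0.08, 0, 0, 0, 0, 0.06, 0.08, 0, 0, 0, 0, 0.06, 0.08, 0, 0, 0, 0, 0, 0, 0, 0, 0, 0, 0, 0, 0, 0, 0, 0]'

```text
time_s: 27.08
ee_pos: [547.8, -87.8, 171.8]
ee_rot: [-180.0, -0.0, -175.6]
force: [-0.8, -0.5, -0.8]
gripper_width: 91.5
```

```bash
python3 - <<'E'
from h import *
st=env.state();f=grab_frame('wrist');save('w17',f['frame']);print(st['ee_pos'],st['ee_rot'],st['force'],st['gripper_width'])
print(wproj(f,(668.3,44.3,40),st))
f=grab_frame('top');save('t17',f['frame'][140:290,220:430],3.8)
f=grab_frame('scene');save('s17',f['frame'][165:265,225:385],5)
E
```

```text
[547.82392318 -87.76946695 171.77841037] [-1.79982116e+02 -3.80848723e-02 -1.75581968e+02] [-0.79587101 -0.53142942 -0.79857978] 91.50226018354599
[423.87452409 301.98467626]
```

View pics/s17.png

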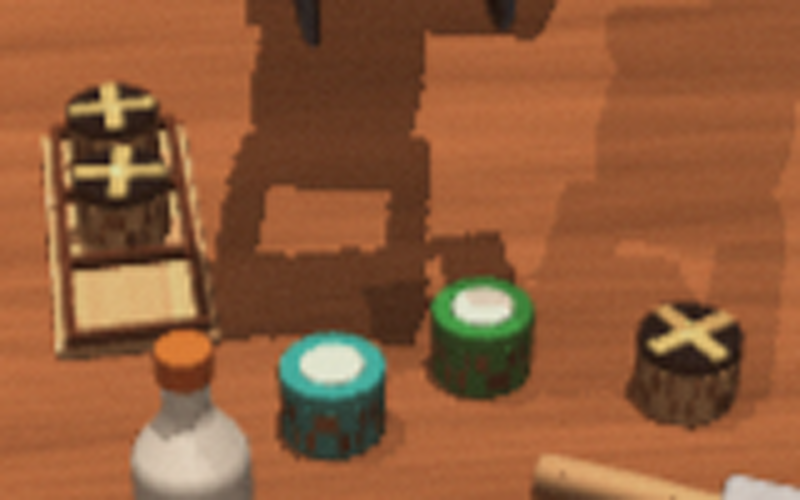

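View pics/t17.png

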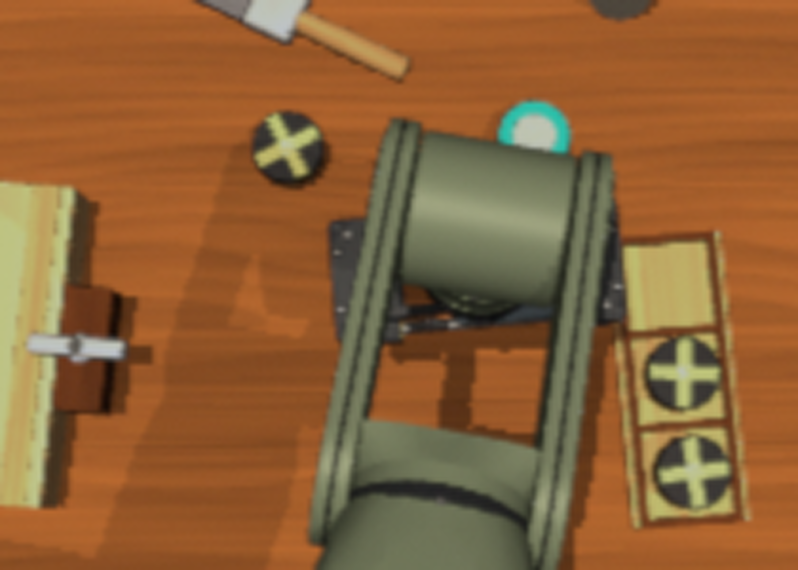

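Emit:
arm_command --series '[0.06, 0.066, 0, 0, 0, 0, 0.06, 0.066, 0, 0, 0, 0, 0.06, 0.066, 0, 0, 0, 0, 0.06, 0.066, 0, 0, 0, 0, 0.06, 0.066, 0, 0, 0, 0, 0, 0, -0.05, 0, 0, 0, 0, 0, -0.09, 0, 0, 0, 0, 0, -0.07, 0, 0, 0, 0, 0, -0.03, 0, 0, 0, 0, 0, 0, 0, 0, 0, 0, 0, 0, 0, 0, 0]'

```text
time_s: 28.15
ee_pos: [667.3, 41.6, 76.6]
ee_rot: [-180.0, 0.0, -175.9]
force: [-0.6, -0.9, 0.2]
gripper_width: 90.8
```

```bash
python3 - <<'E'
from h import *
st=env.state();f=grab_frame('wrist');save('w18',f['frame']);print(st['ee_pos'],st['ee_rot'],st['force'],st['gripper_width'])
E
```

```text
[667.32687922  41.56236086  76.64603648] [-1.79982408e+02  3.77655076e-03 -1.75878772e+02] [-0.63188136 -0.85599748  0.23163713] 90.84774615676953
```

View pics/w18.png

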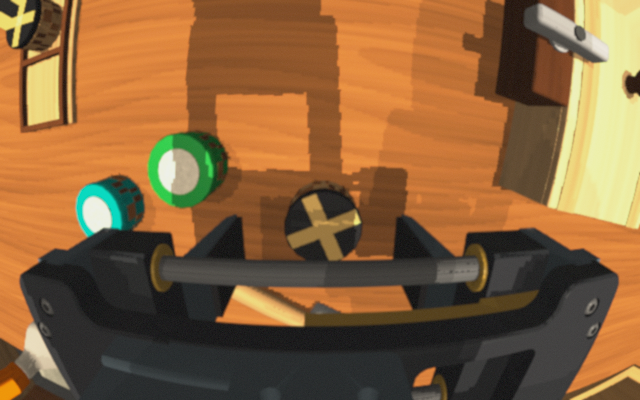

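Emit:
arm_command --series '[0.002, 0.006, -0.06, 0, 0, 0, 0, 0, -0.06, 0, 0, 0, 0, 0, -0.017, 0, 0, 0, 0, 0, 0, 0, 0, 0, 0, 0, 0, 0, 0, 0]'

```text
time_s: 28.62
ee_pos: [669.1, 44.9, 23.0]
ee_rot: [-180.0, 0.1, -175.8]
force: [0.5, 0.0, -0.2]
gripper_width: 91.5
```

Emit:
arm_command --series '[0, 0, 0, 0, 0, 0, 0, 0, 0, 0, 0, 0, 0, 0, 0, 0, 0, 0, 0, 0, 0, 0, 0, 0, 0, 0, 0, 0, 0, 0, 0, 0, 0, 0, 0, 0]' --hand 0

```text
time_s: 29.12
ee_pos: [668.1, 45.1, 21.6]
ee_rot: [-180.0, 0.0, -175.8]
force: [0.0, -2.2, 0.8]
gripper_width: 53.7
```

Emit:
arm_command --series '[0, 0, 0.06, 0, 0, 0, 0, 0, 0.1, 0, 0, 0, 0, 0, 0.1, 0, 0, 0, 0, 0, 0.08, 0, 0, 0, -0.0317, -0.0887, 0, 0, 0, 0, -0.0317, -0.0887, 0, 0, 0, 0, -0.0317, -0.0887, 0, 0, 0, 0, -0.0317, -0.0887, 0, 0, 0, 0, -0.0317, -0.0887, 0, 0, 0, 0, -0.0317, -0.0887, 0, 0, 0, 0, -0.0317, -0.0887, 0, 0, 0, 0, -0.0317, -0.0887, 0, 0, 0, 0, 0, 0, 0, 0, 0, 0, 0, 0, 0, 0, 0, 0, 0, 0, 0, 0, 0, 0]'

```text
time_s: 30.37
ee_pos: [566.4, -238.4, 157.1]
ee_rot: [180.0, -0.0, -175.8]
force: [-0.1, 0.0, -1.1]
gripper_width: 53.6
```

```bash
python3 - <<'E'
from h import *
st=env.state();f=grab_frame('wrist');save('w19',f['frame']);print(st['ee_pos'],st['ee_rot'],st['force'],st['gripper_width'])
E
```

```text
[ 566.42464851 -238.38849216  157.10604138] [ 1.79960062e+02 -1.79228709e-02 -1.75831272e+02] [-0.05745372  0.01201064 -1.05916431] 53.63786134082538
```

View pics/w19.png

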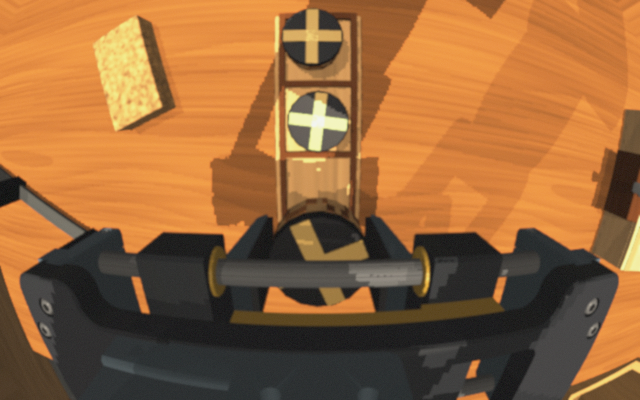

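Emit:
arm_command --series '[0.001, -0.001, -0.09, 0, 0, 0, 0, 0, -0.09, 0, 0, 0, 0, 0, -0.07, 0, 0, 0, 0, 0, -0.035, 0, 0, 0, 0, 0, -0.02, 0, 0, 0, 0, 0, 0, 0, 0, 0, 0, 0, 0, 0, 0, 0]'

```text
time_s: 31.0
ee_pos: [567.8, -238.4, 35.8]
ee_rot: [-180.0, 0.0, -175.7]
force: [0.7, -0.2, -0.9]
gripper_width: 53.6
```

Emit:
arm_command --series '[0, 0, -0.012, 0, 0, 0, 0, 0, 0, 0, 0, 0]'

```text
time_s: 31.17
ee_pos: [567.6, -239.1, 31.4]
ee_rot: [-179.9, 0.1, -175.8]
force: [-0.7, -0.3, -1.8]
gripper_width: 53.2
```

Emit:
arm_command --series '[0, 0, 0, 0, 0, 0, 0, 0, 0, 0, 0, 0, 0, 0, 0, 0, 0, 0, 0, 0, 0, 0, 0, 0, 0, 0, 0, 0, 0, 0]' --hand 1

```text
time_s: 31.58
ee_pos: [567.1, -239.3, 30.9]
ee_rot: [-180.0, 0.0, -175.8]
force: [0.0, -0.7, 0.2]
gripper_width: 84.0
```

Emit:
arm_command --series '[0, 0, 0.05, 0, 0, 0, 0, 0, 0.1, 0, 0, 0, 0, 0, 0.1, 0, 0, 0, 0, 0, 0.1, 0, 0, 0, -0.05, 0.09, 0.01, 0, 0, 0, -0.05, 0.09, 0, 0, 0, 0, -0.05, 0.09, 0, 0, 0, 0, -0.05, 0.09, 0, 0, 0, 0, -0.05, 0.09, 0, 0, 0, 0, -0.05, 0.09, 0, 0, 0, 0, 0, 0, 0, 0, 0, 0, 0, 0, 0, 0, 0, 0]'

```text
time_s: 32.58
ee_pos: [446.2, -21.8, 175.0]
ee_rot: [-180.0, 0.0, -175.6]
force: [-0.6, -0.6, 0.3]
gripper_width: 91.1
```

```bash
python3 - <<'E'
from h import *
st=env.state();print(st['ee_pos'],st['ee_rot'],st['force'],st['gripper_width'])
f=grab_frame('top');save('t20',f['frame'],1);save('t20c',f['frame'][190:290,365:430],6)
f=grab_frame('scene');save('s20',f['frame'][150:310,160:400],3.3);save('s20b',f['frame'][180:245,225:275],9)
f=grab_frame('scene');save('s20c',f['frame'][150:250,380:500],5)
E
```

```text
[446.15670209 -21.84534714 175.02638008] [-1.79967487e+02  4.57879324e-02 -1.75589685e+02] [-0.59990124 -0.63551878  0.28220474] 91.05157326711536
```

View pics/t20.png

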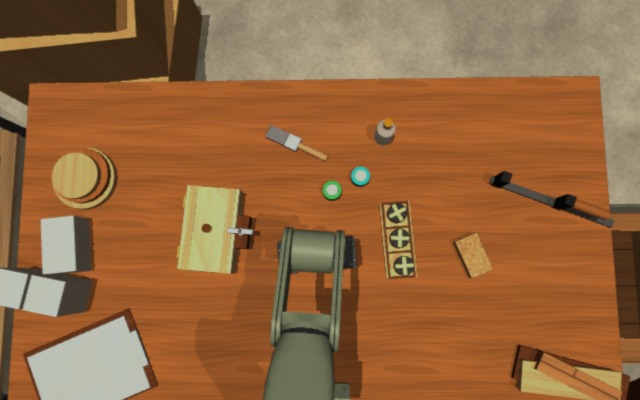

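View pics/t20c.png

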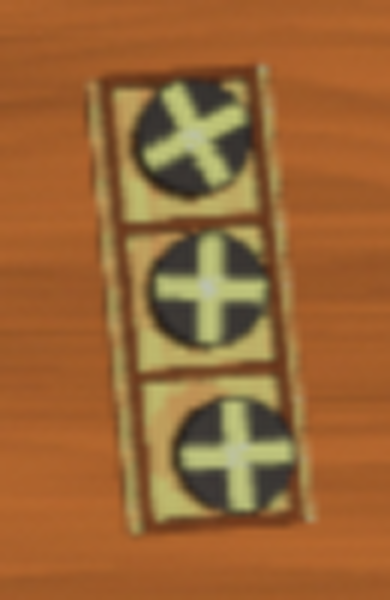

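View pics/s20b.png

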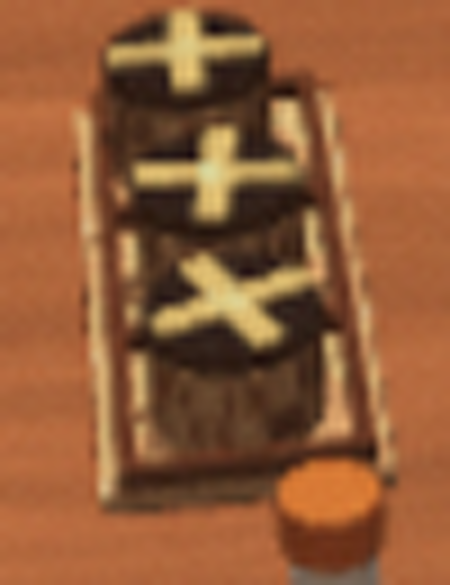

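View pics/s20c.png

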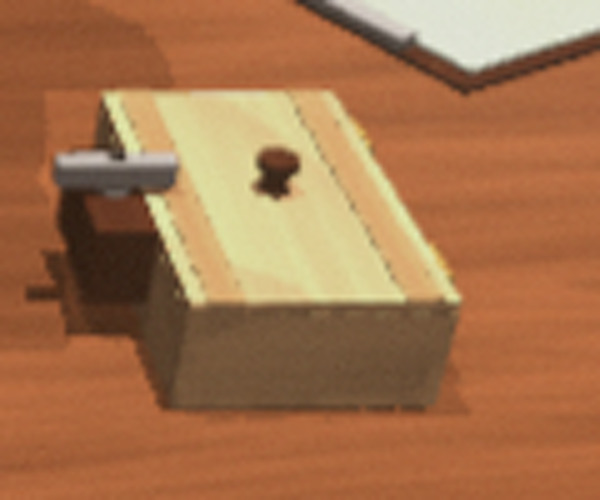

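```bash
python3 - <<'E'
from h import *
ft=grab_frame('top');fs=grab_frame('scene');print(env.state()['time_s'])
o=lambda u,v,k,x,y:((u+.5)/k-.5+x,(v+.5)/k-.5+y)
T=[(194,138),(209,291),(235,456)];S=[(238,309),(216,180),(186,58)]
b=np.radians(4.3);e=np.array([np.cos(b),np.sin(b)]);n=np.array([-e[1],e[0]])
for t,s in zip(T,S):
    p=tri([ray(ft,*o(*t,6,365,190)),ray(fs,*o(*s,9,225,180))]);q=back(ft,*o(*t,6,365,190),48)
    d=q[:2]-[497,-244];print(p.round(1),q.round(1),'along',d@e,'across',d@n)
E
```

```text
32.8333
[ 568.5 -237.3   46.8] [ 568.4 -237.4   48. ] along 71.66810008707039 across 1.184698997492249
[ 497.7 -243.3   47. ] [ 497.7 -242.5   48. ] along 0.7638452340487473 across 1.3996341596363004
[ 422.4 -253.5   46.9] [ 422.4 -252.4   48. ] along -75.0531132274657 across -2.822483129865852
```

```bash
python3 -c "
from workcell import env
print(env.job_done(), env.state()['force'])"
```

```text
the job is handed in; nothing more can be done
the job is handed in; nothing more can be done
```

The job is handed in, about 33 s into the 210 s allowed, and every check I could make passed. There were four pots in the scene: one dotted and three crossed. The green and turquoise look-alikes were left alone.

- **Dotted pot:** it stands in the case's middle nest, seen centred there in the wrist picture before the lid closed. Inside the shut case I could not see it again.
- **Lid:** pushed fully down. The fingertip met it at 70 mm above the bench with about 14 N, which matches the shut height.
- **Turnbutton:** turned across only after the lid was shut. It measured 85.5° in the world against 84.7° for the case's cross axis, and the final pictures show one end over the lid.
- **Crossed pots:** one in each rack nest, lid tops at about 47 mm (48 expected), within 3 mm of the row's centre line.
- **Disagreement:** the pot in the rack nest nearest the robot sits about 5 mm along the row from where I placed it. That may be the random knock. Its top height is the same as the others', so it still stands flat inside its nest and within limits.
- **Bystanders:** the glue bottle, brush and sanding block look unmoved in the last top picture. I did not measure them.

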